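# Press the badge in the large die cup and hang up the die cups

## Task

Finish the last badge and clear the bench: stand the large handled die cup flat in the nest of the press's pulled-out slide and let go of it, push the slide fully home, and pump the sprung lever at the side of the press three full strokes, each right down and all the way back up. Then pull the slide fully out again, and hang the large cup and every small die cup by its handle on the hooks of the steel stand, without knocking over or shoving aside the spray can at the left side or the stack of wooden discs.

Things in the scene. Friction and masses are not known exactly. Their poses are not given: they have to be found in the camera images.
- big_mid (a point): the large cup: round aluminium die cup, 66 mm diameter, 80 mm tall, about 0.4 kg, white badge on its top face, steel loop handle on one side. Point: on its axis, 40 mm above its underside; z up along the axis, x towards the handle. Can be grasped across its diameter from above
- big: centre of the underside of the large cup, same axes
- big_loop (a point): centre of the hole of the large cup's handle loop, 48 mm out from the cup axis and 44 mm above its underside; the hole runs along the cup's y. The loop is 9 mm round steel bar, its inside 30 mm wide (outwards from the wall) and 39 mm high, its outer end 38 mm from the wall
- nest (a point): centre of the nest floor on the loading slide, 24 mm above the table: a round recess 72 mm across with a rim 8 mm high. Axes are the press's: x is the direction in which the slide is pushed home, away from the robot; z up. It moves with the slide
- slide (a joint): position of the loading slide along the press's x: 0 = pulled fully out (for loading), 0.14 m = fully home, nest under the ram. About 2 to 4 N moves it and it stays where it is left
- slide_post (a point): upright steel post on the front of the slide to pull and push it by, 18 mm diameter, top 79 mm above the table; point on its axis 60 mm above the table, 100 mm in front of the nest centre (press -x). The press's cross-head (50 mm deep, underside 175 mm above the table) is centred 140 mm beyond the nest centre when the slide is out
- lever (a joint): angle of the sprung pump lever on the left side of the press: 0 = raised (springs back there by itself), 0.8 rad = down on its stop; grows as it is pushed down. Raised it points up at 0.45 rad above level, towards the robot (press -x); pushing takes about 4 to 12 N at the grip
- lever_grip (a point): point on the centre line of the lever's black grip, 165 mm from the pivot; the grip is a bar 100 mm long, 32 mm wide and 18 mm thick, whose end is 205 mm from the pivot. At the bottom of the stroke this point is about 92 mm above the table
- lever_pivot (a point): axis of the lever, 150 mm above the table; same axes as the press, the lever turns about the press's y
- small1_mid (a point): small cup 1 (may be absent): round aluminium die cup, 56 mm diameter, 64 mm tall, about 0.28 kg, white badge on its top face, steel loop handle on one side. Point: on its axis, 32 mm above its underside; z up along the axis, x towards the handle. Can be grasped across its diameter from above
- small1_loop (a point): centre of the hole of that small cup's handle loop, 43 mm out from the cup axis and 36 mm above its underside; the hole runs along the cup's y. The loop is 9 mm round steel bar, its inside 30 mm wide (outwards from the wall) and 39 mm high, its outer end 38 mm from the wall
- small2_mid (a point): small cup 2 (may be absent): round aluminium die cup, 56 mm diameter, 64 mm tall, about 0.28 kg, white badge on its top face, steel loop handle on one side. Point: on its axis, 32 mm above its underside; z up along the axis, x towards the handle. Can be grasped across its diameter from above
- small2_loop (a point): centre of the hole of that small cup's handle loop, 43 mm out from the cup axis and 36 mm above its underside; the hole runs along the cup's y. The loop is 9 mm round steel bar, its inside 30 mm wide (outwards from the wall) and 39 mm high, its outer end 38 mm from the wall
- small3_mid (a point): small cup 3 (may be absent): round aluminium die cup, 56 mm diameter, 64 mm tall, about 0.28 kg, white badge on its top face, steel loop handle on one side. Point: on its axis, 32 mm above its underside; z up along the axis, x towards the handle. Can be grasped across its diameter from above
- small3_loop (a point): centre of the hole of that small cup's handle loop, 43 mm out from the cup axis and 36 mm above its underside; the hole runs along the cup's y. The loop is 9 mm round steel bar, its inside 30 mm wide (outwards from the wall) and 39 mm high, its outer end 38 mm from the wall
- hook0 (a point): hook of the steel stand; hooks 0 to 3 stand 130 mm apart along the stand's y, hook0 at the right-hand (-y) end. Each is a level 10 mm round prong pointing to the stand's -x (to the robot) from a thin post; the point is on top of the prong, 220 mm above the table, 55 mm before the post and 50 mm behind the up-turned tip, which rises 18 mm above the prong
- hook1 (a point): the same point of hook 1, 130 mm along the stand's +y from hook0
- hook2 (a point): the same point of hook 2, 260 mm along the stand's +y from hook0
- hook3 (a point): the same point of hook 3, 390 mm along the stand's +y from hook0
- spray: spray can, 56 mm diameter, 170 mm tall, at the left side; to be left alone. Origin: centre of its underside, z up
- discs: stack of wooden backing discs, 60 mm diameter, 54 mm tall, at the left, nearer the robot than the press; to be left alone. Origin: centre of its underside, z up
- stand: the hook stand: a base plate 120 x 460 mm and 14 mm thick on the table, with four thin posts. Origin: on the table under the middle of the row of hooks; x as the hooks' axes. Fixed

How it is judged (in metres and radians):
On the way, in this order (a step that is already met when the one before it is completed fails the run):
1. the large die cup stands flat in the nest of the pulled-out slide, let go (horizontal distance between big and nest below 0.008 m and z of big in the frame of nest below 0.004 m and angle between big_mid's own z axis and vertical below 0.08 rad and value of joint slide below 0.06 m and contact force between the fingers and big below 0.1 N), for 0.2 s.
2. the slide is pushed fully home under the ram with the large cup in its nest (horizontal distance between big and nest below 0.008 m and z of big in the frame of nest below 0.004 m and angle between big_mid's own z axis and vertical below 0.08 rad and value of joint slide above 0.13 m), for 0.2 s.
3. first stroke: lever pushed right down, slide home, cup in the nest (all of step 2 and value of joint lever above 0.68 rad), for 0.05 s.
4. first stroke: lever back up at the top (all of step 2 and value of joint lever below 0.1 rad), for 0.05 s.
5. second stroke: lever pushed right down, slide home, cup in the nest (all of step 3), for 0.05 s.
6. second stroke: lever back up at the top (all of step 4), for 0.05 s.
7. third stroke: lever pushed right down, slide home, cup in the nest (all of step 5), for 0.05 s.
8. third stroke: lever back up at the top (all of step 6), for 0.05 s.
At the end, for the whole second after the job is handed in: Every cup present hangs by its handle loop from a prong of the stand (loop centre within 50 mm of a hook point, cup centre between 90 and 215 mm above the table, its weight on the stand; it may still sway); the slide is pulled out to within 20 mm and the lever is up within 0.1 rad ((distance between big_loop and hook0 below 0.05 m or distance between big_loop and hook1 below 0.05 m or distance between big_loop and hook2 below 0.05 m or distance between big_loop and hook3 below 0.05 m) and height (world z) of big_mid between 0.09 and 0.215 m and contact force between each of big, small1, small2, small3 and stand above 0.3 N and (distance between small1_loop and hook0 below 0.05 m or distance between small1_loop and hook1 below 0.05 m or distance between small1_loop and hook2 below 0.05 m or distance between small1_loop and hook3 below 0.05 m) and height (world z) of small1_mid between 0.09 and 0.215 m and (distance between small2_loop and hook0 below 0.05 m or distance between small2_loop and hook1 below 0.05 m or distance between small2_loop and hook2 below 0.05 m or distance between small2_loop and hook3 below 0.05 m) and height (world z) of small2_mid between 0.09 and 0.215 m and (distance between small3_loop and hook0 below 0.05 m or distance between small3_loop and hook1 below 0.05 m or distance between small3_loop and hook2 below 0.05 m or distance between small3_loop and hook3 below 0.05 m) and height (world z) of small3_mid between 0.09 and 0.215 m and value of joint slide below 0.02 m and value of joint lever below 0.1 rad); the robot touches nothing.
It fails at once if the spray can at the side is knocked over or pushed more than 5 cm (distance of spray from where it was at the start of the episode above 0.05 m or angle between spray's own z axis and vertical above 0.6 rad).
It fails at once if the stack of wooden discs is knocked over or pushed more than 5 cm (distance of discs from where it was at the start of the episode above 0.05 m or angle between discs's own z axis and vertical above 0.6 rad).
Of small1, small2, small3 only 2 to 3 are there at a start; the rules pass over those that are not, and their reading is None.
At some moment in a run one of small1, small2, small3 may be knocked a few centimetres aside while the robot is not near it.
It also fails if it takes over 210 s, if anything falls off the work surface, if the arm or the gripper's body presses on something with over 40 N, if the wrist force passes 120 N, or if a joint passes its speed limit or range.

## Robot

A 6-joint arm with a two-finger parallel gripper is mounted at the origin on the work surface. World frame = base frame: x ahead of the robot, y to its left, z up, the work surface at z = 0. Lengths are in mm, angles in degrees, forces in N, time in s.
With the tool pointing down it reaches from about 275 to 850 mm from the base axis. Payload 5.2 kg.
Tool frame: the origin (TCP) lies on the mounting face of the last link; the fingertips stand 173 mm ahead of it and the grasp point (between the pads) lies 155 mm ahead of it (grip_depth is the distance from the TCP to the grasp point, in mm); z points along the fingers, y is the line along which they close (so a half turn about z gives the same grasp; the last joint's range is limited). The gripper opens to 85 mm and grips with 20 to 120 N. Pads are 22 mm wide; open, the fingers measure 114 mm over their backs; the gripper's body (76 mm by 85 mm) begins 54 mm behind the grasp point. The pads swing forward as they close: fully open they stand 13 mm farther back than shut.
Start: joints at [-88.224, 14.817, 87.949, -0, 77.235, -11.62], TCP at [127.443, -535.037, 404.71] pointing down, gripper open.
Joint ranges: [-179.93, 179.93], [-52.35, 119.4], [10.71, 147.94], [-69.91, 249.91], [12.55, 155.21], [-178.61, 178.61]. Speed limits (degrees/s): [147.25, 147.25, 180, 180, 180, 180].

## Interface

Orientations are given as [roll, pitch, yaw] about the fixed x, y, z axes, in that order (R = Rz(yaw) Ry(pitch) Rx(roll)).
In Python, from workcell import state, grab_frame, calibration, finish_job, grip_depth gives the robot as it stands.
- The arm moves only by the tool servo_tool, never from a script. Its argument "plan" is one flat list of numbers, 7 for each row, row after row: the turn, a rotation vector about the world's x, y, z in rad, then the shift along the world's x, y, z in cm, then the finger opening in cm, from 0 to 8.54. In form: [ax, ay, az, tx, ty, tz, fingers, ax, ay, az, tx, ty, tz, fingers, ...]. A call has 1 to 12 rows; each row is the pose to reach, as a shift and turn from the pose commanded when the call began; what a row does not reach only later rows make up. A row lasts 1/12 s, in which the tool goes at most 41.7 mm and 7.16 degrees, less where a joint would pass 70% of its speed; a pose out of reach is approached as far as the arm can. A call with a gripper value outside its range is refused whole. The fingers move at their own pace and stop on an object; the grip force is fixed at half the most. Time passes only in rows, so rows that repeat a pose let the fingers close. It gives the time, the measured TCP pose, the force, the opening and the grip force at its end, in the units of the state.
- state(): the state, without advancing time (a new reading comes with each control period).
- grab_frame(name): name is "scene" or "top" or "wrist"; returns the picture (400x640x3 uint8, blue, green, red); there is no depth.
- calibration(name): a dict with "fx", "fy", "cx", "cy" (pixels), "R" (3x3) and "t" (3): a world point X has camera coordinates R X + t; the wrist camera has in their place "T_tool_cam" (4x4, takes a point from camera to tool coordinates, whose origin is the TCP and whose axes are the flange's). Camera axes: x right, y down, z forward; pixel columns grow to the right and rows downward; lengths in mm; the calibration is good to about 2 mm. The wrist camera is an equidistant fisheye: a pixel r from the principal point sees the ray r / f radians off the axis. A picture is of the moment at which its call begins: read the wrist's pose just before it. calibration takes no time and is no camera call.
- finish_job(): hands the job in; it is judged then, once.
The state is a dict: "clock": time; "qpos": joint angles; "qd": joint speeds; "joint_efforts": joint torques, N m; "position": TCP position; "eef_rot": TCP orientation; "contact_force": force on the tool from outside, world axes, zero at the start; "ft_torque": the same for the moment, N m; "finger_gap": finger opening in mm; "finger_force": force on a finger pad.
Only numpy, scipy, OpenCV 4.12 (cv2) and the standard library are available. Lean on these libraries where they do the work, as an engineer would, in place of code of your own. Each camera call takes 0.05 s, during which the arm holds its last target. There are 200 camera calls.

## Working session

There is one attempt and no reset: what is moved stays moved. The work goes in short steps, Python scripts to look and compute and a tool call to move; the robot and the scene stay as the last step left them, time stands still between calls to the robot, and variables do not carry over. Pictures are saved under pics/ and viewed, at most 14 in all, crops included, and the job is handed in when it is done.

Besides the shell and the picture viewer there is one more tool, called after "Request:" as name(argument=value, ...) on one line, values as JSON. servo_tool: Moves the arm, as the interface text tells. Its arguments: {"type":"object","properties":{"plan":{"type":"array","items":{"type":"number"}}},"required":["plan"]}

```bash
mkdir -p pics; ls; python3 - <<'E'
from workcell import *
import cv2
print(state()); print(grip_depth if not callable(grip_depth) else grip_depth())
for n in("scene","top"):
    cv2.imwrite(f"pics/{n}0.png",grab_frame(n)); print(n,calibration(n))
print(calibration("wrist"))
E
```

```text
pics
{'clock': 0.0, 'qpos': array([-8.82227737e+01,  1.48605748e+01,  8.80102342e+01,  1.02464320e-03,
        7.72357463e+01, -1.16197377e+01]), 'qd': array([-0.03934639,  0.0208709 , -0.07223371, -0.02372885, -0.07590671,
        0.00492342]), 'joint_efforts': array([-1.01164758e-03, -4.46036232e+01, -2.90572768e+01, -4.57807764e-04,
        1.17621754e-02, -2.44672412e-05]), 'position': array([ 127.45090736, -534.81412524,  403.86795572]), 'eef_rot': array([-1.79895830e+02, -2.24402828e-02,  1.33967163e+01]), 'contact_force': array([-0.16531713, -0.2455187 , -1.04257053]), 'ft_torque': array([-0.02568667,  0.06579136,  0.00099378]), 'finger_force': 0.0, 'finger_gap': 85.42391483492915}
154.70000000000002
scene {'fx': 439.60355295124793, 'fy': 439.60355295124793, 'cx': 320.0251854341014, 'cy': 190.0827572278945, 'R': array([[ 0.41589506,  0.90924645,  0.01738388],
       [ 0.70788301, -0.31167163, -0.63384733],
       [-0.57090537,  0.27591973, -0.7732628 ]]), 't': array([-263.93838341, -219.98216166, 1767.43889805])}
top {'fx': 510.95729228047975, 'fy': 510.95729228047975, 'cx': 326.7445483591343, 'cy': 202.78048468273025, 'R': array([[ 0.02233355, -0.99958908,  0.01796911],
       [-0.98490314, -0.02508443, -0.17127921],
       [ 0.17165957, -0.01387257, -0.98505865]]), 't': array([  25.69124588,  501.69590848, 1720.36247934])}
{'fx': 309.70691628693146, 'fy': 309.70691628693146, 'cx': 321.42456585792974, 'cy': 199.9219487540373, 'T_tool_cam': array([[ 4.48975763e-04, -9.60837240e-01, -2.77112968e-01,
         6.96121425e+01],
       [ 9.99999709e-01,  6.02294701e-04, -4.68154004e-04,
         1.54655551e-01],
       [ 6.16723474e-04, -2.77112677e-01,  9.60837231e-01,
         3.19025455e+01],
       [ 0.00000000e+00,  0.00000000e+00,  0.00000000e+00,
         1.00000000e+00]])}
```

View pics/scene0.png

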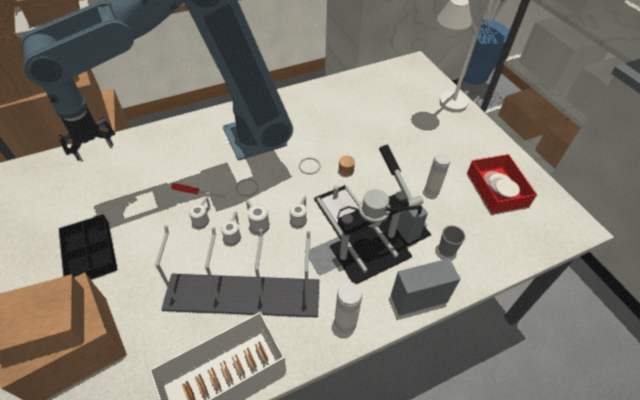

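View pics/top0.png

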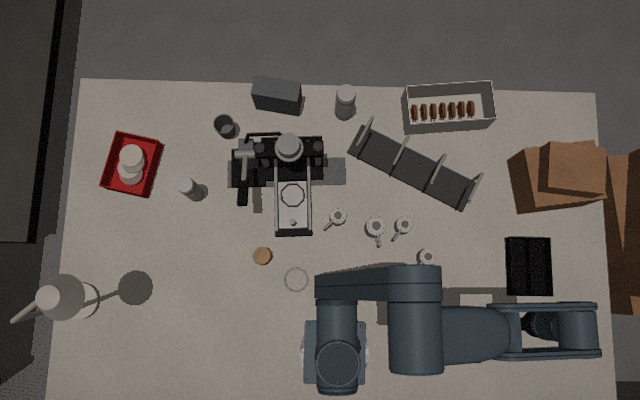

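The four cups lie in the top view near (338,216), (375,228, large), (402,226) and (427,258). The press nest is near (292,194), the discs are at (262,256), and the spray can is at about (188,188). I'll enlarge these areas.

```bash
python3 - <<'E'
import cv2
t=cv2.imread("pics/top0.png")
c=cv2.resize(t[190:280,315:445],None,fx=6,fy=6,interpolation=cv2.INTER_CUBIC); cv2.imwrite("pics/c1.png",c)
c=cv2.resize(t[110:250,225:490],None,fx=3,fy=3,interpolation=cv2.INTER_CUBIC); cv2.imwrite("pics/c2.png",c)
s=cv2.imread("pics/scene0.png")
c=cv2.resize(s[135:315,150:450],None,fx=2.6,fy=2.6,interpolation=cv2.INTER_CUBIC); cv2.imwrite("pics/c3.png",c)
E
```

```text
(no output)
```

View pics/c1.png

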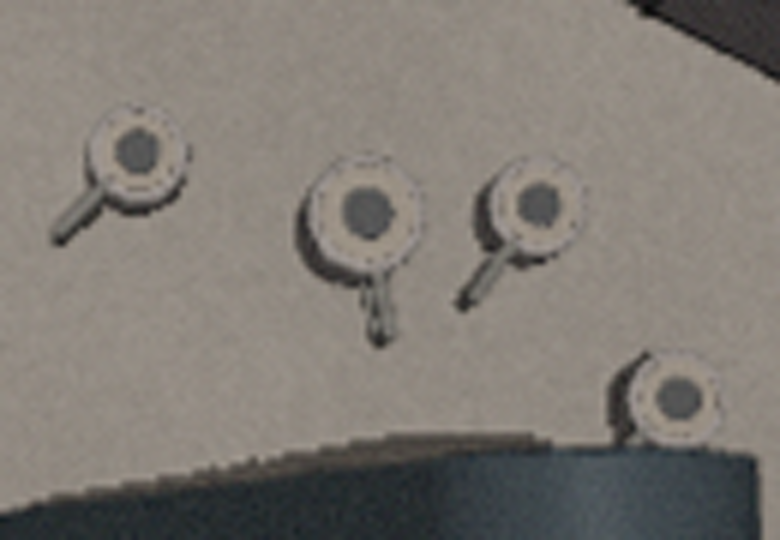

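View pics/c2.png

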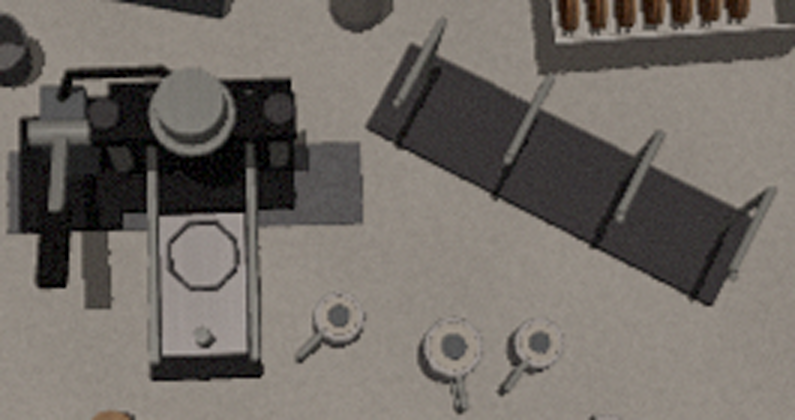

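View pics/c3.png

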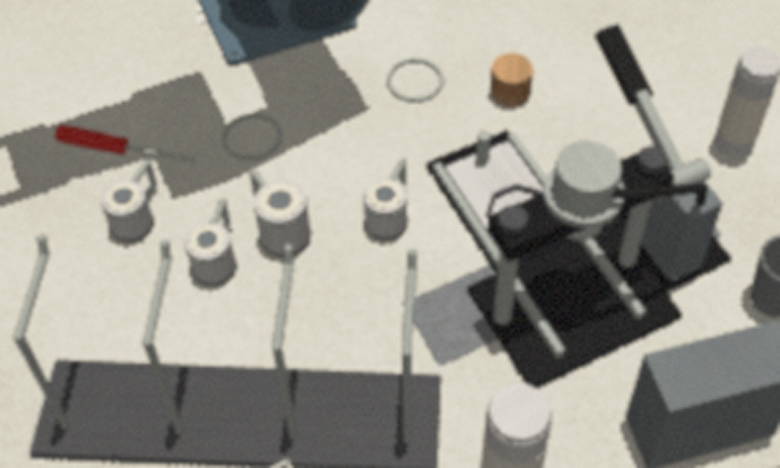

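```bash
cat > h.py <<'E'
import numpy as np, cv2
from workcell import *
def ray(cam,p):
    k=calibration(cam);R,t=k["R"],k["t"]
    d=R.T@np.array([(p[0]-k["cx"])/k["fx"],(p[1]-k["cy"])/k["fy"],1]); return -R.T@t,d/np.linalg.norm(d)
def atz(cam,p,z):
    C,d=ray(cam,p); return C+d*(z-C[2])/d[2]
def tri(rs):
    A=sum(np.eye(3)-np.outer(d,d) for C,d in rs);b=sum((np.eye(3)-np.outer(d,d))@C for C,d in rs)
    X=np.linalg.solve(A,b);return X,[round(float(np.linalg.norm(np.cross(X-C,d))),1) for C,d in rs]
def wray(p,pos=None,rot=None):
    from scipy.spatial.transform import Rotation as Ro
    s=state();pos=s["position"] if pos is None else pos;rot=s["eef_rot"] if rot is None else rot
    k=calibration("wrist");R=Ro.from_euler("xyz",rot,degrees=True).as_matrix();T=k["T_tool_cam"]
    v=np.array([p[0]-k["cx"],p[1]-k["cy"]]);r=np.linalg.norm(v);th=r/k["fx"]
    d=np.r_[np.sin(th)*v/max(r,1e-9),np.cos(th)]
    return np.array(pos)+R@T[:3,3],R@T[:3,:3]@d
def watz(p,z,pos=None,rot=None):
    C,d=wray(p,pos,rot);return C+d*(z-C[2])/d[2]
def grip(s=None):
    from scipy.spatial.transform import Rotation as Ro
    s=s or state();return s["position"]+Ro.from_euler("xyz",s["eef_rot"],degrees=True).as_matrix()@[0,0,154.7]
np.set_printoptions(precision=1,suppress=True)
E
python3 - <<'E'
from h import *
c1=lambda u,v:((u+.5)/6-.5+315,(v+.5)/6-.5+190)
c2=lambda u,v:((u+.5)/3-.5+225,(v+.5)/3-.5+110)
c3=lambda u,v:((u+.5)/2.6-.5+150,(v+.5)/2.6-.5+135)
ang=lambda v:np.degrees(np.arctan2(v[1],v[0])).round(1)
for n,c,h,z,zt,sc in(("A",(137,152),(58,240),64,55,(386,193)),("big",(368,213),(381,340),80,62,(280,201)),("B",(539,205),(463,305),64,55,(208,240)),("C",(679,398),None,64,55,(125,198))):
    a=atz("top",c1(*c),z);print(n,a,"scene",atz("scene",c3(*sc),z), (lambda b:(b,ang(b-a),np.linalg.norm((b-a)[:2])))(atz("top",c1(*h),zt)) if h else "")
print("C handle",atz("scene",c3(150,172),55))
print("A handle",atz("scene",c3(402,163),55), "big handle",atz("scene",c3(255,178),62),"B h",atz("scene",c3(222,207),55))
for i,(p,q,sp,sq) in enumerate(zip([(734,275),(620,217),(508,160),(400,103)],[(773,190),(660,135),(548,80),(442,22)],[(43,240),(166,245),(288,248),(412,255)],[(20,338),(150,345),(278,355),(406,355)])):
    print("hook",i,atz("top",c2(*p),230),atz("top",c2(*q),215),"scene",atz("scene",c3(*sp),230),atz("scene",c3(*sq),215))
    print("   ",tri([ray("top",c2(*p)),ray("scene",c3(*sp))]),tri([ray("top",c2(*q)),ray("scene",c3(*sq))]))
print("nest",atz("top",c2(203,256),32),"post",atz("top",c2(203,332),79),atz("scene",c3(483,138),79))
print("rail",atz("top",c2(155,362),50),atz("top",c2(152,150),50),atz("top",c2(255,362),50),atz("top",c2(251,150),50))
print("lever end",tri([ray("top",c2(52,285)),ray("scene",c3(609,33))]),"gripstart",tri([ray("top",c2(56,213)),ray("scene",c3(637,97))]))
E
```

```text
A [456.4   0.8  64. ] scene [456.5   0.5  64. ] (array([406.3,  44.2,  55. ]), np.float64(139.1), np.float64(66.32978726081062))
big [ 422.7 -128.6   80. ] scene [ 425.8 -129.6   80. ] (array([ 353.4, -138.4,   62. ]), np.float64(-172.0), np.float64(69.99127190679822))
B [ 431.8 -227.3   64. ] scene [ 434.7 -227.7   64. ] (array([ 374.9, -185.5,   55. ]), np.float64(143.7), np.float64(70.536183178371))
C [ 324.7 -305.5   64. ] scene [ 330.6 -304.2   64. ] 
C handle [ 295.1 -263.9   55. ]
A handle [413.3  41.2  55. ] big handle [ 364.8 -143.8   62. ] B h [ 386.7 -195.8   55. ]
hook 0 [ 484.2 -401.1  230. ] [ 579.  -449.2  215. ] scene [ 484.  -398.5  230. ] [ 581.6 -446.2  215. ]
    (array([ 484.2, -399.6,  230.9]), [1.2, 1.2]) (array([ 579.7, -448.1,  213.1]), [1.7, 1.7])
hook 1 [ 542.3 -283.8  230. ] [ 635.5 -330.8  215. ] scene [ 542.4 -282.4  230. ] [ 642.1 -329.8  215. ]
    (array([ 542.4, -283.1,  230.3]), [0.7, 0.7]) (array([ 637.6, -331.1,  208.5]), [1.3, 1.3])
hook 2 [ 600.1 -167.3  230. ] [ 692.7 -212.2  215. ] scene [ 597.8 -166.7  230. ] [ 704.8 -216.9  215. ]
    (array([ 599.4, -167. ,  232.4]), [0.0, 0.0]) (array([ 697. , -215.1,  200.9]), [0.4, 0.4])
hook 3 [658.5 -53.8 230. ] [754.  -98.8 215. ] scene [658.8 -51.1 230. ] [ 756.7 -100.4  215. ]
    (array([658.8, -52.5, 230.8]), [1.3, 1.3]) (array([755.1, -99.5, 211.6]), [0.3, 0.3])
nest [527.3 157.8  32. ] post [432.  152.3  79. ] [435.3 147.5  79. ]
rail [400.3 207.   50. ] [647.5 220.2  50. ] [403.1  93.8  50. ] [650.6 105.3  50. ]
lever end (array([456.4, 301.3, 230.5]), [1.3, 1.3]) gripstart (array([537.7, 303.2, 195.2]), [2.2, 2.2])
```

Request:
servo_tool(plan=[0, 0, 0.7, 15, 20, 0, 8.5, 0, 0, 0.7, 15, 20, 0, 8.5, 0, 0, 0.7, 15, 20, 0, 8.5, 0, 0, 0.7, 15, 20, 0, 8.5, 0, 0, 1.4, 29.6, 40.6, 0, 8.5, 0, 0, 1.4, 29.6, 40.6, 0, 8.5, 0, 0, 1.4, 29.6, 40.6, 0, 8.5, 0, 0, 1.4, 29.6, 40.6, 0, 8.5, 0, 0, 1.4, 29.6, 40.6, 0, 8.5, 0, 0, 1.4, 29.6, 40.6, 0, 8.5, 0, 0, 1.4, 29.6, 40.6, 0, 8.5, 0, 0, 1.4, 29.6, 40.6, 0, 8.5])

```text
clock: 1.1
position: [422.6, -129.0, 404.7]
eef_rot: [180.0, 0.0, 94.0]
contact_force: [1.3, -1.3, -1.0]
finger_gap: 85.0
finger_force: 0.0
```

```bash
python3 - <<'E'
from h import *
c2=lambda u,v:((u+.5)/3-.5+225,(v+.5)/3-.5+110)
c3=lambda u,v:((u+.5)/2.6-.5+150,(v+.5)/2.6-.5+135)
print("bottle",tri([ray("top",(346,92)),ray("scene",c3(520,400))]))
print("spray",tri([ray("top",(184,184)),ray("scene",c3(757,60))]),atz("top",(184,184),170))
print("discs",atz("top",(262,255),54),atz("scene",c3(512,67),54))
s=state();print(s["position"],s["eef_rot"],s["qpos"])
E
```

```text
bottle (array([841.5, -14.7, 201.7]), [0.1, 0.1])
spray (array([526.6, 495.1, 169.3]), [3.4, 3.4]) [528.2 498.  170. ]
discs [315.3 251.5  54. ] [316.4 252.   54. ]
[ 422.6 -129.   404.7] [180.   0.  94.] [-31.5   3.5 101.7  -0.   74.8 -35.5]
```

Request:
servo_tool(plan=[0, 0, 1.64, 0.1, 0, 0, 8.5, 0, 0, 1.64, 0.1, 0, 0, 8.5, 0, 0, 1.64, 0.1, 0, 0, 8.5, 0, 0, 1.64, 0.1, 0, 0, 8.5, 0, 0, 1.64, 0.1, 0, 0, 8.5, 0, 0, 1.64, 0.1, 0, 0, 8.5, 0, 0, 1.64, 0.1, 0, 0, 8.5, 0, 0, 1.64, 0.1, 0, 0, 8.5, 0, 0, 1.64, 0.1, 0, 0, 8.5, 0, 0, 1.64, 0.1, 0, 0, 8.5, 0, 0, 1.64, 0.1, 0, 0, 8.5, 0, 0, 1.64, 0.1, 0, 0, 8.5])

```text
clock: 2.1
position: [422.8, -130.9, 404.3]
eef_rot: [180.0, -0.0, 179.9]
contact_force: [-0.3, 0.9, -0.6]
finger_gap: 85.0
finger_force: 0.0
```

Request:
servo_tool(plan=[0, 0, 0.1, 0, 0, 0, 8.5, 0, 0, 0.1, 0, 0, 0, 8.5, 0, 0, 0.1, 0, 0, 0, 8.5, 0, 0, 0.1, 0, 0, 0, 8.5])

```text
clock: 2.43
position: [422.9, -131.0, 404.5]
eef_rot: [180.0, -0.0, -174.9]
contact_force: [-0.8, -0.5, 0.3]
finger_gap: 84.9
finger_force: 0.0
```

```bash
python3 - <<'E'
from h import *
s=state();print(s["position"],s["eef_rot"],s["qpos"])
cv2.imwrite("pics/w1.png",grab_frame("wrist"))
E
```

```text
[ 422.9 -131.   404.5] [ 180.    -0.  -174.9] [ -31.7    3.6  101.6   -0.    74.8 -126.8]
```

View pics/w1.png

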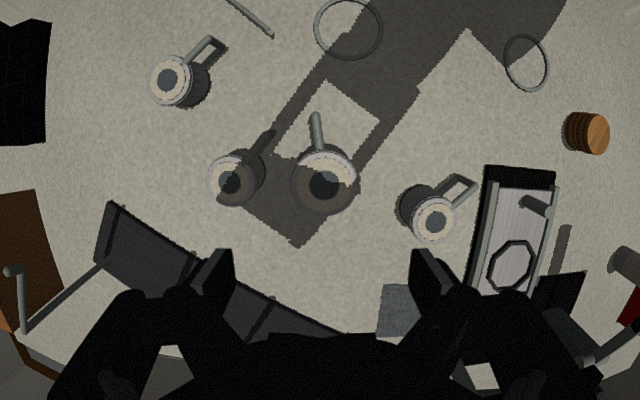

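The wrist view shows all four cups: large at (324,184) with its handle tip at (315,117), A at (432,221), B at (232,181), C at (168,80). The nest is at (511,266).

```bash
python3 - <<'E'
from h import *
P=[422.9,-131.,404.5];O=[180,0,-174.9]
f=lambda p,z:watz(p,z,P,O)
ang=lambda v:np.degrees(np.arctan2(v[1],v[0])).round(1)
for n,c,h,z,zt in(("big",(324.5,184),(315,117),80,66),("A",(432.5,221.5),(466,181),64,58),("B",(232,181),(270,135),64,58),("C",(168,80),(206,41),64,58)):
    a=f(c,z);b=f(h,zt);print(n,a,b,ang(b-a),np.linalg.norm((b-a)[:2]))
print("nest",f((511,266),32),"post",f((532,203),79),f((543,209),24))
E
```

```text
big [ 419.8 -128.3   80. ] [ 356.6 -143.3   66. ] -166.7 64.9898809846071
A [454.5  -4.6  64. ] [405.9  30.2  58. ] 144.4 59.72038981807808
B [ 428.5 -224.7   64. ] [ 378.5 -187.7   58. ] 143.5 62.221640534381976
C [ 323.2 -303.6   64. ] [ 280.8 -265.1   58. ] 137.8 57.29800163158687
nest [524.1 152.2  32. ] post [418.  117.4  79. ] [437.2 190.2  24. ]
```

Request:
servo_tool(plan=[0, 0, 0.11, -0.1, 0.24, -5, 8.5, 0, 0, 0.11, -0.1, 0.24, -8, 8.5, 0, 0, 0.11, -0.1, 0.24, -11, 8.5, 0, 0, 0.11, -0.1, 0.24, -12, 8.5, 0, 0, 0.11, -0.1, 0.24, -12, 8.5, 0, 0, 0.11, -0.1, 0.24, -12, 8.5])

```text
clock: 2.98
position: [422.1, -128.7, 284.5]
eef_rot: [180.0, -0.1, -168.5]
contact_force: [0.1, 0.2, 0.6]
finger_gap: 84.7
finger_force: 0.0
```

```bash
python3 - <<'E'
from h import *
s=state();print(s["position"],s["eef_rot"],s["qpos"])
cv2.imwrite("pics/w2.png",grab_frame("wrist"))
E
```

```text
[ 422.1 -128.7  284.5] [ 180.    -0.1 -168.5] [ -31.5   11.   111.8    0.    57.3 -133. ]
```

View pics/w2.png

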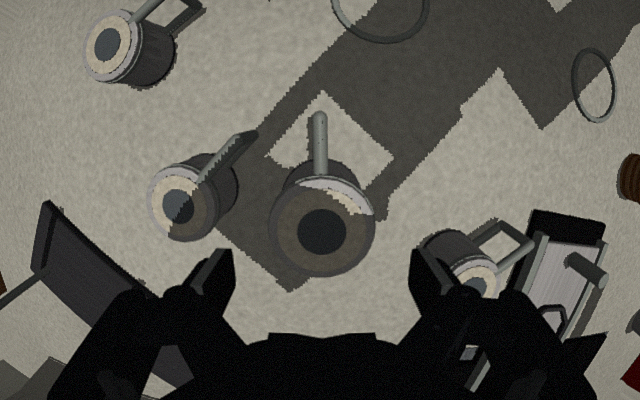

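```bash
python3 - <<'E'
from h import *
P=[422.1,-128.7,284.5];O=[180,-.1,-168.5]
print(watz((322,232),80,P,O),watz((322,121),68,P,O), "B",watz((181,205),64,P,O),"C",watz((110,44),64,P,O))
E
```

```text
[ 420.5 -128.7   80. ] [ 356.8 -141.7   68. ] B [ 428.2 -225.5   64. ] C [ 322.6 -302.3   64. ]
```

Request:
servo_tool(plan=[0, 0, 0, -0.1, 0, -3, 8.5, 0, 0, 0, -0.1, 0, -5, 8.5, 0, 0, 0, -0.1, 0, -7, 8.5, 0, 0, 0, -0.1, 0, -8.1, 8.5, 0, 0, 0, -0.1, 0, -8.1, 8.5, 0, 0, 0, -0.1, 0, -8.1, 6.5, 0, 0, 0, -0.1, 0, -8.1, 6, 0, 0, 0, -0.1, 0, -8.1, 6, 0, 0, 0, -0.1, 0, -8.1, 6, 0, 0, 0, -0.1, 0, -8.1, 6, 0, 0, 0, -0.1, 0, -8.1, 6, 0, 0, 0, -0.1, 0, -8.1, 6])

```text
clock: 4.03
position: [421.8, -129.1, 205.5]
eef_rot: [-179.9, 0.2, -168.4]
contact_force: [-0.3, 0.2, 7.2]
finger_gap: 65.2
finger_force: 66.6
```

Request:
servo_tool(plan=[0, 0, 0, 0, 0, 2, 6, 0, 0, 0, 0, 0, 5, 6, 0, 0, 0, 0, 0, 9, 6, 0, 0, 0, 0, 0, 12, 6, 0, 0, -0.15, 2, 5, 12, 6, 0, 0, -0.15, 3.5, 9, 12, 6, 0, 0, -0.15, 5, 13, 12, 6, 0, 0, -0.15, 6.5, 17, 12, 6, 0, 0, -0.15, 8, 21, 12, 6, 0, 0, -0.15, 9.5, 25, 12, 6, 0, 0, -0.15, 10.5, 28.6, 12, 6, 0, 0, -0.15, 10.5, 28.6, 12, 6])

```text
clock: 5.03
position: [526.5, 161.6, 324.3]
eef_rot: [179.9, 0.1, -176.9]
contact_force: [0.3, -0.6, -3.6]
finger_gap: 64.8
finger_force: 68.8
```

Request:
servo_tool(plan=[0, 0, 0, -6, 0, 0, 6, 0, 0, 0, -6, 0, 0, 6, 0, 0, 0, -6, 0, 0, 6, 0, 0, 0, -6, 0, 0, 6])

```text
clock: 5.37
position: [464.9, 157.8, 323.9]
eef_rot: [-180.0, -0.0, -176.9]
contact_force: [0.5, 0.0, -2.5]
finger_gap: 65.1
finger_force: 68.8
```

```bash
python3 - <<'E'
from h import *
s=state();print(s["position"],s["eef_rot"],s["qpos"],s["finger_gap"])
cv2.imwrite("pics/w3.png",grab_frame("wrist"));t=grab_frame("top")
c=cv2.resize(t[130:270,225:365],None,fx=4,fy=4,interpolation=cv2.INTER_CUBIC); cv2.imwrite("pics/c4.png",c)
E
```

```text
[464.9 157.8 323.9] [-180.    -0.  -176.9] [  5.7  13.  102.5  -0.   64.5 -87.3] 65.10232277285868
```

View pics/w3.png

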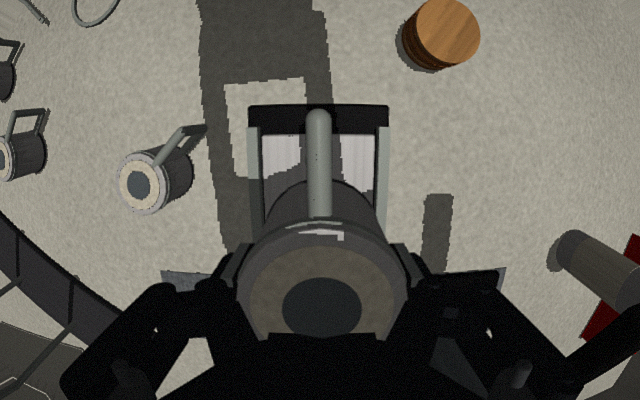

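```bash
python3 - <<'E'
from h import *
P=[464.9,157.8,323.9];O=[180,0,-176.9]
for z in(12,20,30): print(z,watz((248,106),z,P,O),watz((389,105),z,P,O),watz((262,136),z,P,O),watz((375,136),z,P,O))
print("cup",watz((321,308),198.4,P,O),"A",watz((140,184),64,P,O),"Ahandle",watz((187,133),60,P,O))
E
```

```text
12 [389.7  86.9  12. ] [382.  214.4  12. ] [417.  100.9  12. ] [411.5 203.6  12. ]
20 [389.8  88.8  20. ] [382.4 212.7  20. ] [416.3 102.4  20. ] [411.  202.1  20. ]
30 [390.   91.2  30. ] [382.8 210.5  30. ] [415.5 104.3  30. ] [410.4 200.4  30. ]
cup [462.3 157.3 198.4] A [453.9   2.   64. ] Ahandle [411.4  48.   60. ]
```

View pics/c4.png

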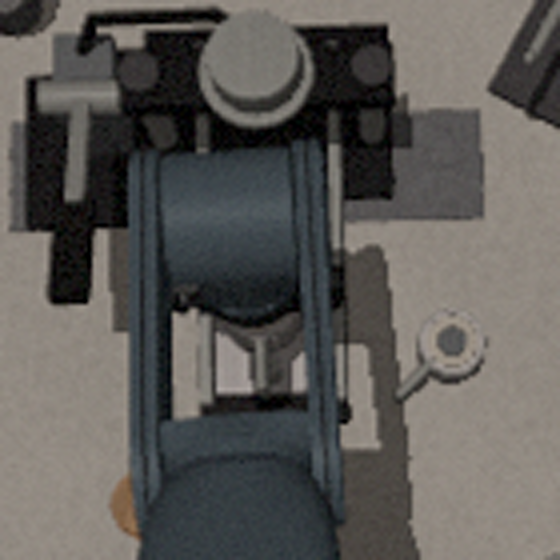

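Request:
servo_tool(plan=[0, 0, 0, 3, 0, 0, 6, 0, 0, 0, 6.15, -0.05, 0, 6, 0, 0, 0, 6.15, -0.05, -2, 6, 0, 0, 0, 6.15, -0.05, -4, 6, 0, 0, 0, 6.15, -0.05, -6, 6, 0, 0, 0, 6.15, -0.05, -7.5, 6, 0, 0, 0, 6.15, -0.05, -7.5, 6, 0, 0, 0, 6.15, -0.05, -7.5, 6, 0, 0, 0, 6.15, -0.05, -7.5, 6])

```text
clock: 6.22
position: [528.6, 156.6, 249.8]
eef_rot: [180.0, 0.1, -177.0]
contact_force: [-0.0, -0.1, -3.6]
finger_gap: 64.9
finger_force: 68.7
```

Request:
servo_tool(plan=[0, 0, 0, -0.2, 0.07, 0, 6, 0, 0, 0, -0.2, 0.07, -0.5, 6, 0, 0, 0, -0.2, 0.07, -1, 6, 0, 0, 0, -0.2, 0.07, -1.2, 6, 0, 0, 0, -0.2, 0.07, -1.4, 6, 0, 0, 0, -0.2, 0.07, -1.6, 6, 0, 0, 0, -0.2, 0.07, -1.6, 6, 0, 0, 0, -0.2, 0.07, -1.6, 6])

```text
clock: 6.88
position: [525.5, 157.6, 232.6]
eef_rot: [-180.0, -0.0, -177.0]
contact_force: [-0.2, -0.8, -3.8]
finger_gap: 65.0
finger_force: 68.8
```

Request:
servo_tool(plan=[0, 0, 0, 0.05, 0, -0.15, 6, 0, 0, 0, 0.05, 0, -0.3, 6, 0, 0, 0, 0.05, 0, -0.4, 6, 0, 0, 0, 0.05, 0, -0.4, 6])

```text
clock: 7.22
position: [526.3, 157.6, 229.5]
eef_rot: [-180.0, 0.1, -177.0]
contact_force: [-1.3, 0.1, 1.8]
finger_gap: 64.8
finger_force: 69.5
```

Request:
servo_tool(plan=[0, 0, 0, 0, 0, 0, 8.5, 0, 0, 0, 0, 0, 0, 8.5, 0, 0, 0, 0, 0, 0, 8.5, 0, 0, 0, 0, 0, 0, 8.5, 0, 0, 0, 0, 0, 2, 8.5, 0, 0, 0, 0, 0, 5, 8.5, 0, 0, 0, 0, 0, 9, 8.5, 0, 0, 0, 0, 0, 12, 8.5, 0, 0, 0, -5, -0.3, 12, 8.5, 0, 0, 0, -9.9, -0.5, 12, 8.5, 0, 0, 0, -9.9, -0.5, 12, 8.5, 0, 0, 0, -9.9, -0.5, 12, 8.5])

```text
clock: 8.22
position: [423.2, 152.7, 348.7]
eef_rot: [180.0, -0.1, -177.0]
contact_force: [-0.7, 0.3, 0.4]
finger_gap: 85.2
finger_force: 0.0
```

```bash
python3 - <<'E'
from h import *
s=state();print(s["position"],s["eef_rot"],s["qpos"],s["finger_gap"])
cv2.imwrite("pics/w4.png",grab_frame("wrist"))
E
```

```text
[423.2 152.7 348.7] [ 180.    -0.1 -177. ] [  5.6   7.3 105.7   0.   67.1 -87.5] 85.1801092045811
```

View pics/w4.png

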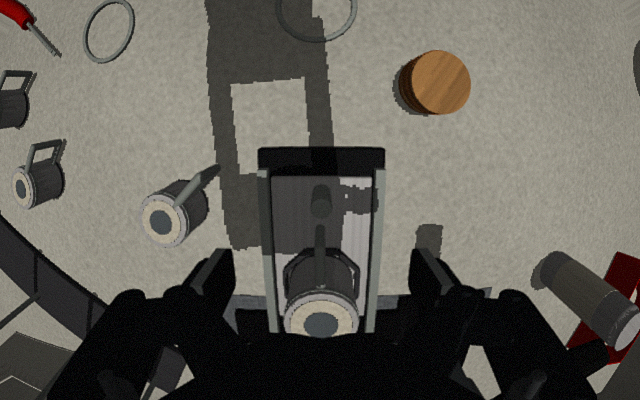

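```bash
python3 - <<'E'
from h import *
P=[423.2,152.7,348.7];O=[180,-.1,-177.]
print("post",watz((321,207),79,P,O),watz((321,212),79,P,O),"cup",watz((321,319),104,P,O),"discs",watz((441,82),54,P,O))
E
```

```text
post [426.2 152.4  79. ] [430.4 152.6  79. ] cup [518.3 157.3 104. ] discs [314.7 251.7  54. ]
```

Request:
servo_tool(plan=[0, 0, 0, 0.35, 0, -4, 8.5, 0, 0, 0, 0.35, 0, -8, 8.5, 0, 0, 0, 0.35, 0, -11, 8.5, 0, 0, 0, 0.35, 0, -13, 8.5, 0, 0, 0, 0.35, 0, -13.3, 6, 0, 0, 0, 0.35, 0, -13.3, 3, 0, 0, 0, 0.35, 0, -13.3, 1, 0, 0, 0, 0.35, 0, -13.3, 1, 0, 0, 0, 0.35, 0, -13.3, 1, 0, 0, 0, 0.35, 0, -13.3, 1, 0, 0, 0, 0.35, 0, -13.3, 1, 0, 0, 0, 0.35, 0, -13.3, 1])

```text
clock: 9.27
position: [431.2, 152.7, 217.2]
eef_rot: [180.0, 0.2, -177.0]
contact_force: [-0.9, 0.5, 7.1]
finger_gap: 16.4
finger_force: 58.4
```

Request:
servo_tool(plan=[0, 0, 0, 0.5, 0.03, 0, 1, 0, 0, 0, 1.2, 0.06, 0, 1, 0, 0, 0, 2, 0.1, 0, 1, 0, 0, 0, 3, 0.15, 0, 1, 0, 0, 0, 4, 0.2, 0, 1, 0, 0, 0, 5, 0.26, 0, 1, 0, 0, 0, 6, 0.31, 0, 1, 0, 0, 0, 7, 0.36, 0, 1, 0, 0, 0, 8, 0.42, 0, 1, 0, 0, 0, 9, 0.47, 0, 1, 0, 0, 0, 10, 0.52, 0, 1, 0, 0, 0, 11, 0.57, 0, 1])

```text
clock: 10.27
position: [540.9, 158.6, 217.2]
eef_rot: [180.0, 0.1, -177.0]
contact_force: [-1.7, 0.8, 6.6]
finger_gap: 16.5
finger_force: 58.3
```

Request:
servo_tool(plan=[0, 0, 0, 1, 0.05, 0, 1, 0, 0, 0, 1.7, 0.09, 0, 1, 0, 0, 0, 2.3, 0.12, 0, 1, 0, 0, 0, 2.8, 0.15, 0, 1, 0, 0, 0, 2.9, 0.15, 0, 1, 0, 0, 0, 2.9, 0.15, 0, 1, 0, 0, 0, 2.9, 0.15, 0, 1])

```text
clock: 10.85
position: [569.9, 159.8, 216.5]
eef_rot: [180.0, 0.1, -177.0]
contact_force: [-0.2, -0.3, -0.8]
finger_gap: 9.9
finger_force: 0.0
```

```bash
python3 - <<'E'
from h import *
a=grab_frame("wrist");b=grab_frame("scene");s=state();print(s["position"],s["contact_force"])
b=cv2.resize(b[130:290,300:460],(400,400),interpolation=cv2.INTER_CUBIC)
cv2.imwrite("pics/w5.png",np.hstack([cv2.resize(a[:,120:520],(400,400)),b]))
E
```

```text
[569.9 159.8 216.2] [-0.6  0.  -0.1]
```

View pics/w5.png

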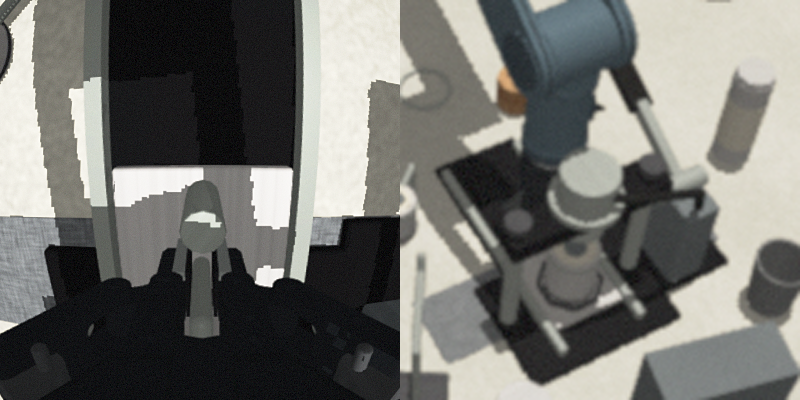

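```bash
python3 - <<'E'
from h import *
for p in((323,235),(323,243)): print(watz(p,79))
E
```

```text
[543.1 158.8  79. ]
[546.3 158.9  79. ]
```

Request:
servo_tool(plan=[0, 0, 0, 0, 0, 0, 4, 0, 0, 0, 0, 0, 0, 4, 0, 0, 0, 0, 0, 0, 4, 0, 0, 0, 0, 0, 3, 4, 0, 0, 0, 0, 0, 6, 4, 0, 0, 0, 0, 0, 9, 4, 0, 0, 0, -3, -0.1, 9, 0.5, 0, 0, 0, -6.5, -0.3, 9, 0, 0, 0, 0, -6.5, -0.3, 9, 0, 0, 0, 0, -6.5, -0.3, 5, 0, 0, 0, 0, -6.5, -0.3, 1, 0, 0, 0, 0, -6.5, -0.3, 0, 0])

```text
clock: 11.95
position: [502.1, 156.5, 211.3]
eef_rot: [-180.0, -0.4, -177.0]
contact_force: [-1.4, -0.5, -0.7]
finger_gap: -0.0
finger_force: 0.0
```

Request:
servo_tool(plan=[0, 0, 0, 0.5, 0.03, 0, 0, 0, 0, 0, 1, 0.05, 0, 0, 0, 0, 0, 1.5, 0.08, 0, 0, 0, 0, 0, 2, 0.1, 0, 0, 0, 0, 0, 2.5, 0.13, 0, 0, 0, 0, 0, 3, 0.16, 0, 0, 0, 0, 0, 3.4, 0.18, 0, 0, 0, 0, 0, 3.4, 0.18, 0, 0])

```text
clock: 12.62
position: [530.0, 158.6, 214.4]
eef_rot: [-179.9, -1.6, -176.9]
contact_force: [-35.0, -2.7, 18.5]
finger_gap: -0.3
finger_force: 17.8
```

```bash
python3 - <<'E'
from h import *
a=grab_frame("wrist");b=grab_frame("scene");t=grab_frame("top");s=state();print(s["position"],s["contact_force"],s["ft_torque"])
np.save("t.npy",t);np.save("b.npy",b)
b=cv2.resize(b[170:290,310:430],(400,400),interpolation=cv2.INTER_CUBIC)
cv2.imwrite("pics/w6.png",np.hstack([a[:,120:520],b]))
E
```

```text
[529.9 158.5 214.4] [-34.6  -2.4  16.7] [-0.5  4.8 -0. ]
```

View pics/w6.png

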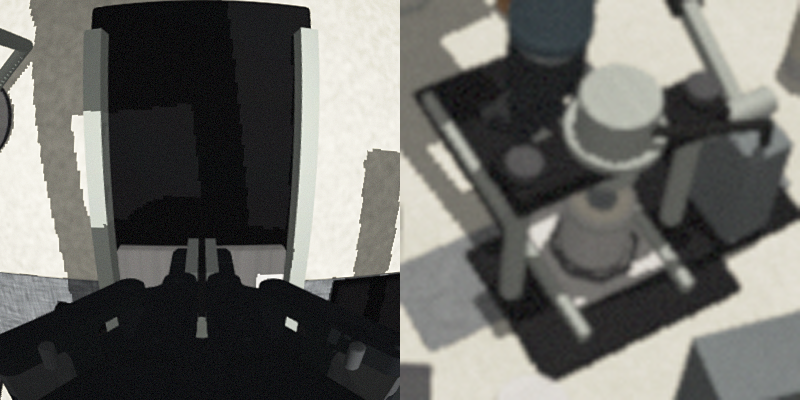

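```bash
python3 - <<'E'
from h import *
for z in(18,24):
  print("front now",watz((320,247),z),"w5",watz((322,167),z,[569.9,159.8,216.3],[180,.1,-177]),"w4",watz((321,176),z,[425,152.7,348.7],[180,-.1,-177]))
print("cup",atz("scene",(310+203/3.333,170+203/3.333),104), "nest floor ring", atz("scene",(310+193/3.333,170+240/3.333),28))
E
```

```text
front now [529.7 157.4  18. ] w5 [528.7 157.8  18. ] w4 [415.  151.7  18. ]
front now [527.1 157.3  24. ] w5 [527.7 157.7  24. ] w4 [413.8 151.6  24. ]
cup [653.6 162.3 104. ] nest floor ring [645.8 164.8  28. ]
```

Request:
servo_tool(plan=[0, 0, 0, -1.5, -0.1, 0, 0, 0, 0, 0, -2, -0.1, 0, 0, 0, 0, 0, -2, -0.1, 3, 0, 0, 0, 0, -2, -0.1, 6, 0, 0, 0, 0, -2, -0.1, 9, 4, 0, 0, 0, 0, 0, 9, 6, 0, 0, 0, 0.7, 0.04, 9, 6, 0, 0, 0, 0.7, 0.04, 9, 6, 0, 0, 0, 0.7, 0.04, 9, 6, 0, 0, 0, 0.7, 0.04, 9, 6])

```text
clock: 13.6
position: [544.8, 158.9, 304.5]
eef_rot: [-180.0, -0.2, -177.0]
contact_force: [-0.2, 0.3, -0.6]
finger_gap: 60.3
finger_force: 0.0
```

```bash
python3 - <<'E'
from h import *
s=state();print(s["position"],s["eef_rot"],s["contact_force"],s["qpos"])
a=grab_frame("wrist");cv2.imwrite("pics/w7.png",np.hstack([cv2.resize(a[130:390,190:450],(600,600),interpolation=cv2.INTER_CUBIC)]))
E
```

```text
[544.8 158.9 304.5] [-180.    -0.2 -177. ] [-0.2  0.3 -0.6] [  5.   21.5  93.3   0.   65.3 -88. ]
```

View pics/w7.png

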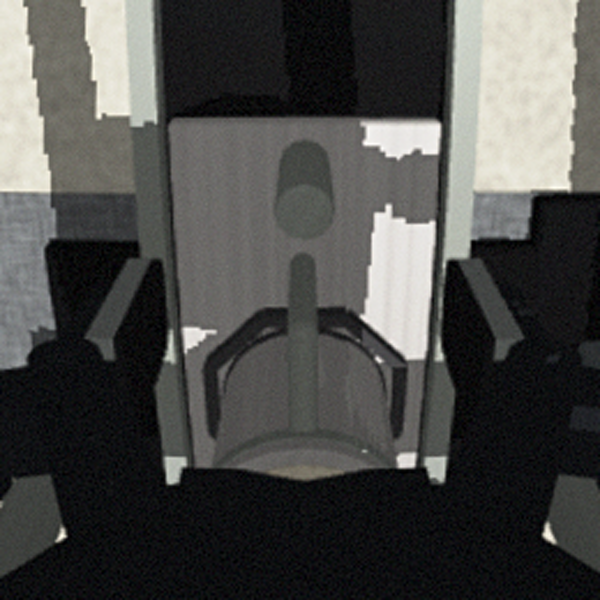

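```bash
python3 - <<'E'
from h import *
P=[544.8,158.9,304.5];O=[180,-.2,-177]
print("post",watz((321.3,221),79,P,O),"front",watz((321,182),24,P,O),"post base",watz((321.5,130+165*.4333),24,P,O),"handle end",watz((321,130+262*.4333),92,P,O))
# base plate front from row: find in saved
E
```

```text
post [543.5 158.6  79. ] front [529.2 157.6  24. ] post base [545.8 158.9  24. ] handle end [554.1 159.   92. ]
```

```bash
python3 - <<'E'
from h import *
P=[544.8,158.9,304.5];O=[180,-.2,-177]
g=lambda u,v:(190+u*.43333,130+v*.43333)
print("nest rim near",watz(g(303,310),32,P,O),"L",watz(g(207,365),32,P,O),"R",watz(g(405,365),32,P,O),"cup base near",watz(g(303,333),24,P,O),"handle",watz(g(303,255),92,P,O))
P=[424.5,152.7,348.7];O=[180,-.1,-177]
print("w4 handle",watz((320,227),92,P,O),"post",watz((321,209),79,P,O),"rim",watz((321,250),32,P,O))
E
```

```text
nest rim near [600.5 161.6  32. ] L [627.7 125.1  32. ] R [623.7 203.3  32. ] cup base near [615.1 162.4  24. ] handle [551.9 159.1  92. ]
w4 handle [439.8 152.3  92. ] post [429.2 152.5  79. ] rim [487.6 155.5  32. ]
```

Request:
servo_tool(plan=[0, 0, 0, -0.1, 0, -3, 6, 0, 0, 0, -0.1, 0, -6, 6, 0, 0, 0, -0.1, 0, -8.5, 6, 0, 0, 0, -0.1, 0, -9, 6, 0, 0, 0, -0.1, 0, -9, 6, 0, 0, 0, -0.1, 0, -9, 3, 0, 0, 0, -0.1, 0, -9, 0.5, 0, 0, 0, -0.1, 0, -9, 0.5, 0, 0, 0, -0.1, 0, -9, 0.5, 0, 0, 0, -0.1, 0, -9, 0.5])

```text
clock: 14.48
position: [545.1, 159.0, 217.5]
eef_rot: [-180.0, 0.2, -177.0]
contact_force: [-1.0, -1.7, 6.5]
finger_gap: 16.5
finger_force: 58.4
```

Request:
servo_tool(plan=[0, 0, 0, 0.5, 0.03, 0, 0.5, 0, 0, 0, 1, 0.05, 0, 0.5, 0, 0, 0, 1, 0.05, 0, 0.5, 0, 0, 0, 1, 0.05, 0, 0.5])

```text
clock: 14.82
position: [548.7, 159.3, 217.0]
eef_rot: [-179.9, -0.9, -176.9]
contact_force: [-26.9, -4.4, 28.4]
finger_gap: 16.6
finger_force: 61.3
```

Request:
servo_tool(plan=[0, 0, 0, -1, -0.05, 0, 0.5, 0, 0, 0, -2, -0.1, 0, 0.5, 0, 0, 0, -3, -0.16, 0, 0.5, 0, 0, 0, -3, -0.16, 0, 0.5, 0, 0, 0, -3, -0.16, 0, 0.5])

```text
clock: 15.23
position: [523.9, 157.8, 217.1]
eef_rot: [-180.0, 0.1, -177.0]
contact_force: [-1.9, -1.2, 11.1]
finger_gap: 16.3
finger_force: 60.0
```

Request:
servo_tool(plan=[0, 0, 0, 0.5, 0.03, 0, 0.5, 0, 0, 0, 1, 0.05, 0, 0.5, 0, 0, 0, 1.4, 0.07, 0, 0.5, 0, 0, 0, 1.4, 0.07, 0, 0.5, 0, 0, 0, 1.4, 0.07, 0, 0.5])

```text
clock: 15.65
position: [539.1, 158.6, 217.2]
eef_rot: [180.0, 0.2, -177.0]
contact_force: [0.5, 0.1, 7.9]
finger_gap: 16.6
finger_force: 59.5
```

```bash
python3 - <<'E'
from h import *
c2=lambda u,v:((u+.5)/3-.5+225,(v+.5)/3-.5+110)
for v in(80,88,142,147): print(v,[atz("top",c2(200,v),z)[0].round(0) for z in(175,200,215)])
for u in (105,278): print([atz("top",c2(u,110),z).round(0) for z in(200,215)])
# lever based: grip end at x 456.4 => pivot
E
```

```text
80 [np.float64(695.0), np.float64(687.0), np.float64(682.0)]
88 [np.float64(686.0), np.float64(678.0), np.float64(674.0)]
142 [np.float64(625.0), np.float64(619.0), np.float64(615.0)]
147 [np.float64(620.0), np.float64(613.0), np.float64(609.0)]
[array([651., 258., 200.]), array([647., 256., 215.])]
[array([656.,  74., 200.]), array([652.,  74., 215.])]
```

Request:
servo_tool(plan=[0, 0, 0, 0.5, 0.03, 0, 0.5, 0, 0, 0, 0.9, 0.05, 0, 0.5, 0, 0, 0, 0.9, 0.05, 0, 0.5, 0, 0, 0, 0.9, 0.05, 0, 0.5, 0, 0, 0, 0.6, 0.03, 0, 4, 0, 0, 0, 0.6, 0.03, 0, 6, 0, 0, 0, 0.6, 0.03, 0, 6, 0, 0, 0, 0.6, 0.03, 4, 6, 0, 0, 0, 0.6, 0.03, 8, 6, 0, 0, 0, 0, 0, 12, 4, 0, 0, 0, -1, 0, 16, 1, 0, 0, 0, -2, 0, 20, 0])

```text
clock: 16.65
position: [518.0, 158.5, 417.1]
eef_rot: [180.0, -0.0, -177.0]
contact_force: [0.5, -0.2, 0.3]
finger_gap: 24.3
finger_force: 0.0
```

Request:
servo_tool(plan=[0, 0, 0, -1, 3, 1, 0, 0, 0, 0, -2, 7, 1.3, 0, 0, 0, 0, -3, 11, 1.3, 0, 0, 0, 0, -3.5, 14.4, 1.3, 0, 0, 0, 0, -3.5, 14.4, 1.3, 0, 0, 0, 0, -3.5, 14.4, 1.3, 0])

```text
clock: 17.15
position: [482.8, 304.3, 428.2]
eef_rot: [-180.0, -0.0, -176.8]
contact_force: [0.1, -0.9, -0.5]
finger_gap: -0.0
finger_force: 0.0
```

Request:
servo_tool(plan=[0, 0, 0, 0.2, 0, -1.5, 0, 0, 0, 0, 0.2, 0, -3, 0, 0, 0, 0, 0.2, 0, -4.5, 0, 0, 0, 0, 0.2, 0, -6, 0, 0, 0, 0, 0.2, 0, -7.5, 0, 0, 0, 0, 0.2, 0, -9, 0, 0, 0, 0, 0.2, 0, -10.5, 0, 0, 0, 0, 0.2, 0, -12, 0, 0, 0, 0, 0.2, 0, -13.5, 0, 0, 0, 0, 0.2, 0, -14.7, 0, 0, 0, 0, 0.2, 0, -14.7, 0, 0, 0, 0, 0.2, 0, -14.7, 0])

```text
clock: 18.15
position: [487.0, 301.3, 282.9]
eef_rot: [180.0, 0.2, -177.1]
contact_force: [-0.4, -1.2, 11.3]
finger_gap: 0.1
finger_force: 5.2
```

Request:
servo_tool(plan=[0, 0, 0, 0, 0, -0.5, 0, 0, 0, 0, 0, 0, -0.5, 0, 0, 0, 0, 0, 0, -0.5, 0, 0, 0, 0, 0, 0, 2, 0, 0, 0, 0, 0, 0, 5, 0, 0, 0, 0, 0, 0, 8, 0, 0, 0, 0, 0, 0, 11, 0, 0, 0, 0, 0, 0, 14.5, 0, 0, 0, 0, 0, 0, 14.5, 0, 0, 0, 0, 0, 0, 14.5, 0, 0, 0, 0, 0, 0, 14.5, 0])

```text
clock: 19.07
position: [485.7, 301.4, 426.0]
eef_rot: [-180.0, -0.0, -177.1]
contact_force: [0.3, 0.6, -0.6]
finger_gap: -0.1
finger_force: 0.0
```

```bash
python3 - <<'E'
from h import *
s=state();print(s["position"],s["contact_force"])
t=grab_frame("top");b=grab_frame("scene");w=grab_frame("wrist")
g=cv2.resize(b[150:270,330:450],(400,400),interpolation=cv2.INTER_CUBIC)
cv2.imwrite("pics/w8.png",np.hstack([w[:,120:520],g]))
t0=cv2.imread("pics/scene0.png")
d=cv2.absdiff(b,t0).max(2)[175:215,385:425]; print((d>40).sum())
E
```

```text
[485.7 301.4 426. ] [ 0.3  0.6 -0.6]
0
```

Request:
servo_tool(plan=[0, 0, 0, 0, 0, -2, 0, 0, 0, 0, 0, 0, -4, 0, 0, 0, 0, 0, 0, -6, 0, 0, 0, 0, 0, 0, -8, 0, 0, 0, 0, 0, 0, -10, 0, 0, 0, 0, 0, 0, -12, 0, 0, 0, 0, 0, 0, -13.5, 0, 0, 0, 0, 0, 0, -14.8, 0, 0, 0, 0, 0, 0, -15, 0, 0, 0, 0, 0, 0, -15, 0, 0, 0, 0, 0, 0, -15, 0, 0, 0, 0, 0, 0, -15, 0])

```text
clock: 20.22
position: [486.9, 302.7, 280.1]
eef_rot: [179.9, 0.4, -177.0]
contact_force: [-3.0, -2.0, 23.5]
finger_gap: 0.2
finger_force: 11.4
```

Request:
servo_tool(plan=[0, 0, 0, 0, 0, 2, 0, 0, 0, 0, 0, 0, 5, 0, 0, 0, 0, 0, 0, 8, 0, 0, 0, 0, 0, 0, 11, 0, 0, 0, 0, 0, 0, 14, 0, 0, 0, 0, 0, 0, 15, 0, 0, 0, 0, 0, 0, 15, 0, 0, 0, 0, 0, 0, 15, 0, 0, 0, 0, 0, 0, 15, 0, 0, 0, 0, 0, 0, 15, 0])

```text
clock: 21.05
position: [485.2, 302.4, 424.0]
eef_rot: [-179.9, -0.3, -177.0]
contact_force: [-0.7, 0.6, -0.7]
finger_gap: 0.2
finger_force: 0.0
```

Request:
servo_tool(plan=[0, 0, 0, 0, 0, -2, 0, 0, 0, 0, 0, 0, -4, 0, 0, 0, 0, 0, 0, -6, 0, 0, 0, 0, 0, 0, -8, 0, 0, 0, 0, 0, 0, -10, 0, 0, 0, 0, 0, 0, -12, 0, 0, 0, 0, 0, 0, -13.5, 0, 0, 0, 0, 0, 0, -14.8, 0, 0, 0, 0, 0, 0, -15, 0, 0, 0, 0, 0, 0, -15, 0, 0, 0, 0, 0, 0, -15, 0, 0, 0, 0, 0, 0, -15, 0])

```text
clock: 22.05
position: [486.7, 302.7, 279.9]
eef_rot: [179.9, 0.3, -177.0]
contact_force: [-2.8, -2.0, 23.3]
finger_gap: 0.3
finger_force: 12.0
```

Request:
servo_tool(plan=[0, 0, 0, 0, 0, 2, 0, 0, 0, 0, 0, 0, 5, 0, 0, 0, 0, 0, 0, 8, 0, 0, 0, 0, 0, 0, 11, 0, 0, 0, 0, 0, 0, 14, 0, 0, 0, 0, 0, 0, 15, 0, 0, 0, 0, 0, 0, 15, 0, 0, 0, 0, 0, 0, 15, 0, 0, 0, 0, 0, 0, 15, 0, 0, 0, 0, 0, 0, 15, 0])

```text
clock: 22.88
position: [485.2, 302.4, 424.0]
eef_rot: [-179.9, -0.3, -177.0]
contact_force: [-0.6, 0.2, -0.0]
finger_gap: 0.1
finger_force: 0.0
```

```bash
python3 - <<'E'
from h import *
s=state();print(s["position"],s["contact_force"])
b=grab_frame("scene");t0=cv2.imread("pics/scene0.png")
d=cv2.absdiff(b,t0).max(2); print((d[175:215,385:425]>40).sum())
b5=np.load("b.npy");d=cv2.absdiff(b,b5).max(2)[215:270,340:420]>40;print("press nest area vs slid-home",d.sum())
E
```

```text
[485.2 302.4 424. ] [-0.6  0.2 -0. ]
0
press nest area vs slid-home 45
```

Request:
servo_tool(plan=[0, 0, 0, 0, -4, 1, 2, 0, 0, 0, 1, -8, 1, 4, 0, 0, 0, 3, -11, 1, 6, 0, 0, 0, 5.9, -14.35, 0, 6, 0, 0, 0, 5.9, -14.35, -5, 6, 0, 0, 0, 5.9, -14.35, -10, 6, 0, 0, 0, 5.9, -14.35, -10, 6, 0, 0, 0, 5.9, -14.35, -10, 6])

```text
clock: 23.6
position: [542.5, 158.2, 320.2]
eef_rot: [-180.0, -0.7, -177.1]
contact_force: [-0.6, -0.5, 0.4]
finger_gap: 60.1
finger_force: 0.0
```

Request:
servo_tool(plan=[0, 0, 0, 0.2, 0.05, -4, 6, 0, 0, 0, 0.2, 0.05, -8, 6, 0, 0, 0, 0.2, 0.05, -10.4, 6, 0, 0, 0, 0.2, 0.05, -10.4, 6, 0, 0, 0, 0.2, 0.05, -10.4, 3, 0, 0, 0, 0.2, 0.05, -10.4, 0.5, 0, 0, 0, 0.2, 0.05, -10.4, 0.5, 0, 0, 0, 0.2, 0.05, -10.4, 0.5, 0, 0, 0, 0.2, 0.05, -10.4, 0.5, 0, 0, 0, 0.2, 0.05, -10.4, 0.5])

```text
clock: 24.43
position: [547.6, 159.3, 225.6]
eef_rot: [-180.0, 0.3, -177.0]
contact_force: [-0.2, -2.9, 6.6]
finger_gap: 15.9
finger_force: 58.4
```

Request:
servo_tool(plan=[0, 0, 0, -0.5, -0.03, 0, 0.5, 0, 0, 0, -1.5, -0.08, 0, 0.5, 0, 0, 0, -2.7, -0.14, 0, 0.5, 0, 0, 0, -4, -0.21, 0, 0.5, 0, 0, 0, -5.3, -0.28, 0, 0.5, 0, 0, 0, -6.6, -0.35, 0, 0.5, 0, 0, 0, -7.9, -0.41, 0, 0.5, 0, 0, 0, -9.2, -0.48, 0, 0.5, 0, 0, 0, -10.5, -0.55, 0, 0.5, 0, 0, 0, -11.6, -0.6, 0, 0.5, 0, 0, 0, -12.2, -0.64, 0, 0.5, 0, 0, 0, -12.5, -0.65, 0, 0.5])

```text
clock: 25.43
position: [422.4, 152.5, 225.5]
eef_rot: [-179.9, 0.4, -177.0]
contact_force: [3.0, -5.8, 9.3]
finger_gap: 15.9
finger_force: 60.0
```

Request:
servo_tool(plan=[0, 0, 0, -0.5, -0.03, 0, 0.5, 0, 0, 0, -1, -0.05, 0, 0.5, 0, 0, 0, -1.5, -0.08, 0, 0.5, 0, 0, 0, -1.7, -0.09, 0, 0.5, 0, 0, 0, -1.7, -0.09, 0, 0.5])

```text
clock: 25.85
position: [407.0, 151.7, 225.5]
eef_rot: [-179.9, 0.6, -177.0]
contact_force: [6.1, -6.3, 8.1]
finger_gap: 16.1
finger_force: 59.2
```

Request:
servo_tool(plan=[0, 0, 0, -0.5, -0.03, 0, 0.5, 0, 0, 0, -0.8, -0.04, 0, 0.5, 0, 0, 0, -0.8, -0.04, 0, 0.5, 0, 0, 0, -0.8, -0.04, 0, 0.5])

```text
clock: 26.18
position: [404.5, 151.4, 225.8]
eef_rot: [-180.0, 1.4, -177.0]
contact_force: [27.6, -4.6, -19.3]
finger_gap: 16.2
finger_force: 59.6
```

Request:
servo_tool(plan=[0, 0, 0, 0.6, 0, 0, 3, 0, 0, 0, 0.6, 0, 0, 6, 0, 0, 0, 0.6, 0, 0, 6, 0, 0, 0, 0.6, 0, 4, 8.5, 0, 0, 0, 0.6, 0, 8, 8.5, 0, 0, 0, 0.6, 0, 12, 8.5, 0, 0, 0, 4, 0.2, 12, 8.5, 0, 0, 0, 8, 0.4, 12, 8.5, 0, 0, 0, 10.3, 0.5, 12, 8.5, 0, 0, 0, 10.3, 0.5, 12, 8.5, 0, 0, 0, 10.3, 0.5, 12, 8.5, 0, 0, 0, 10.3, 0.5, 12, 8.5])

```text
clock: 27.18
position: [498.0, 156.9, 342.0]
eef_rot: [180.0, -0.2, -177.0]
contact_force: [-0.1, -0.7, -0.1]
finger_gap: 85.2
finger_force: 0.0
```

```bash
python3 - <<'E'
from h import *
s=state();P,O=s["position"],s["eef_rot"];print(P,O)
w=grab_frame("wrist");cv2.imwrite("pics/w9.png",w)
# badge: bright top annulus rows near cup top: find dark centre + bright ring
g=cv2.cvtColor(w,cv2.COLOR_BGR2GRAY)
for r in range(190,340,10): print(r,g[r,230:410:10])
E
```

```text
[498.  156.9 342. ] [ 180.    -0.2 -177. ]
190 [ 85  80  92  66  79  27  70  81  85  90  90  82  69  19  75  69 182 180]
200 [ 80  80  84  65  36  54  79  83  87  88  88  88  76 133  76 154 182 175]
210 [ 77  82  81  59  23  72  88  91  38  42  33  89  89  80  76 157 172 178]
220 [ 84  81  82  58  15  82  89  59  44  39  35  51  91  77 150 149 187 175]
230 [ 88  80  84  67  31  74  82  73  38  39  40  61  88  78 118 150 183 177]
240 [ 79  85  84  66  45  78  90  91  46  42  47  82  86 100  89 146 175 191]
250 [ 14  40 104  74  46  16  77  90  91  81  88  83  79   9  16 142  94 103]
260 [ 16  16  18  42 109   7  16  22  78  72  78  32  16  11  29 145   8   7]
270 [  0  10  14  17 132   7  10  13  16   9  11  14  12  16  45 133   8  21]
280 [  4   2  17  11 144   9  15  16  18  17  15  12  15   5  68  68  18  12]
290 [ 13  10  16   6 145  20   1   5   6  10  20  17  16  22 123  18  18  12]
300 [ 20  34   0   5 141   1   9   9   1   8   4   7   5   0 151   6   0  51]
310 [32 52 48 16 61  0  9  0  2 13  5 10 11  1 66  2 27 51]
320 [50 50 12  2 66  1  5  8  0 12 10 11  7  3 61  2  2 47]
330 [15 43 17 13 60  8 10  0 11  7  8  9  6  3 67  1 12 51]
```

```bash
cat >> h.py <<'E'
def badge(img,p,z,R=45,P=None,O=None,lo=62):
    "centroid of the dark disc in the light ring nearest pixel p"
    g=cv2.GaussianBlur(cv2.cvtColor(img,cv2.COLOR_BGR2GRAY),(3,3),0)
    n,l,st,c=cv2.connectedComponentsWithStats((g<lo).astype(np.uint8))
    k=[(np.hypot(*(c[i]-p)),i) for i in range(1,n) if 150<st[i,4]<6000 and np.hypot(*(c[i]-p))<R]
    return [(c[i].round(1),st[i,2:5],watz(c[i],z,P,O)) for _,i in sorted(k)[:3]]
E
python3 - <<'E'
from h import *
w=cv2.imread("pics/w9.png")
print(badge(w,(320,226),104,P=[498,156.9,342],O=[180,-.2,-177]))
E
```

```text
[(array([320.1, 223.8]), array([  41,   39, 1267], dtype=int32), array([503.3, 156.1, 104. ]))]
```

Request:
servo_tool(plan=[0, 0, 0, 0.5, -0.05, -3, 8.5, 0, 0, 0, 0.5, -0.05, -6, 8.5, 0, 0, 0, 0.5, -0.05, -9, 8.5, 0, 0, 0, 0.5, -0.05, -11, 8.5, 0, 0, 0, 0.5, -0.05, -11.3, 8.5, 0, 0, 0, 0.5, -0.05, -11.3, 8.5, 0, 0, 0, 0.5, -0.05, -11.3, 8.5])

```text
clock: 27.82
position: [504.4, 156.4, 230.8]
eef_rot: [180.0, 0.0, -177.0]
contact_force: [-0.7, -0.5, 0.3]
finger_gap: 85.0
finger_force: 0.0
```

Request:
servo_tool(plan=[0, 0, 0, -0.05, 0, 0, 6, 0, 0, 0, -0.05, 0, 0, 6, 0, 0, 0, -0.05, 0, 0, 6, 0, 0, 0, -0.05, 0, 0, 6, 0, 0, 0, -0.05, 0, 0, 6, 0, 0, 0, -0.05, 0, 2, 6, 0, 0, 0, -0.05, 0, 5, 6, 0, 0, 0, -0.05, 0, 8, 6, 0, 0, 0, -0.05, 0, 11, 6, 0, 0, 0, -0.05, 0, 14, 6, 0, 0, 0, -0.05, 0, 16, 6, 0, 0, 0, -0.05, 0, 16, 6])

```text
clock: 28.82
position: [504.8, 156.4, 395.1]
eef_rot: [180.0, 0.6, -177.0]
contact_force: [-0.2, -0.3, -3.9]
finger_gap: 64.5
finger_force: 68.1
```

Request:
servo_tool(plan=[0, 0, -0.12, 1, -2, 0, 6, 0, 0, -0.24, 2, -4, 0, 6, 0, 0, -0.36, 3, -6, 0, 6, 0, 0, -0.48, 4, -8.5, 0, 6, 0, 0, -0.6, 5, -11, 0, 6, 0, 0, -0.72, 6, -13.5, 0, 6, 0, 0, -0.84, 7, -16, 0, 6, 0, 0, -0.96, 7, -18, 0, 6, 0, 0, -1.08, 7, -20, 0, 6, 0, 0, -1.2, 7, -22, 0, 6, 0, 0, -1.32, 7, -23, 0, 6, 0, 0, -1.44, 7, -23, 0, 6])

```text
clock: 29.82
position: [573.6, -76.1, 387.6]
eef_rot: [-179.8, -0.0, 100.0]
contact_force: [0.3, 0.2, -3.6]
finger_gap: 65.0
finger_force: 68.2
```

Request:
servo_tool(plan=[0, 0, -0.12, 0, 0, 0, 6, 0, 0, -0.24, 0, 0, 0, 6, 0, 0, -0.36, 0, 0, 0, 6, 0, 0, -0.48, 0, 0, 0, 6, 0, 0, -0.6, 0, 0, 0, 6, 0, 0, -0.65, 0, 0, 0, 6, 0, 0, -0.65, 0, 0, 0, 6, 0, 0, -0.65, 0, 0, 0, 6])

```text
clock: 30.48
position: [573.6, -73.6, 388.2]
eef_rot: [-179.9, 0.0, 63.4]
contact_force: [-0.3, -0.7, -3.6]
finger_gap: 64.6
finger_force: 68.2
```

Request:
servo_tool(plan=[0, 0, 0, 0.37, 0.73, -0.1, 6, 0, 0, 0, 1.27, 0.28, -0.1, 6, 0, 0, 0, 2.16, -0.17, -0.1, 6, 0, 0, 0, 3.05, -0.62, -0.1, 6, 0, 0, 0, 3.94, -1.07, -0.1, 6, 0, 0, 0, 4.84, -1.52, -0.1, 6, 0, 0, 0, 5.28, -1.74, -0.1, 6, 0, 0, 0, 5.28, -1.74, -0.1, 6])

```text
clock: 31.15
position: [628.1, -92.2, 388.2]
eef_rot: [180.0, 0.0, 63.2]
contact_force: [-0.2, 0.5, -3.2]
finger_gap: 64.8
finger_force: 68.3
```

```bash
python3 - <<'E'
from h import *
s=state();P,O=s["position"],s["eef_rot"];print(P,O,s["contact_force"])
w=grab_frame("wrist");cv2.imwrite("pics/w10.png",w)
from scipy.spatial.transform import Rotation as Ro
def wproj(X):
    k=calibration("wrist");R=Ro.from_euler("xyz",O,degrees=True).as_matrix();T=k["T_tool_cam"]
    x=T[:3,:3].T@(R.T@(np.array(X)-P)-T[:3,3]);r=np.hypot(x[0],x[1]);th=np.arctan2(r,x[2]);return np.array([k["cx"],k["cy"]])+k["fx"]*th*x[:2]/r
xs=np.array([.893,-.449,0]);tip=np.array([658.7,-52.8,0])
v=w[80:400,100:560].copy()
for d,z in((0,238),(0,215),(50,215),(105,215)):
    q=wproj(tip+xs*d+[0,0,z]);print(d,z,q); cv2.circle(v,tuple(int(a) for a in q-[100,80]),3,(0,0,255),1)
cv2.imwrite("pics/w11.png",cv2.resize(v,(782,544),interpolation=cv2.INTER_CUBIC))
E
```

```text
[628.1 -92.2 388.2] [180.    0.   63.2] [-0.2  0.5 -3.2]
0 238 [347. 167.]
0 215 [343.  158.4]
50 215 [444.8 160.4]
105 215 [531.9 164.7]
```

View pics/w11.png

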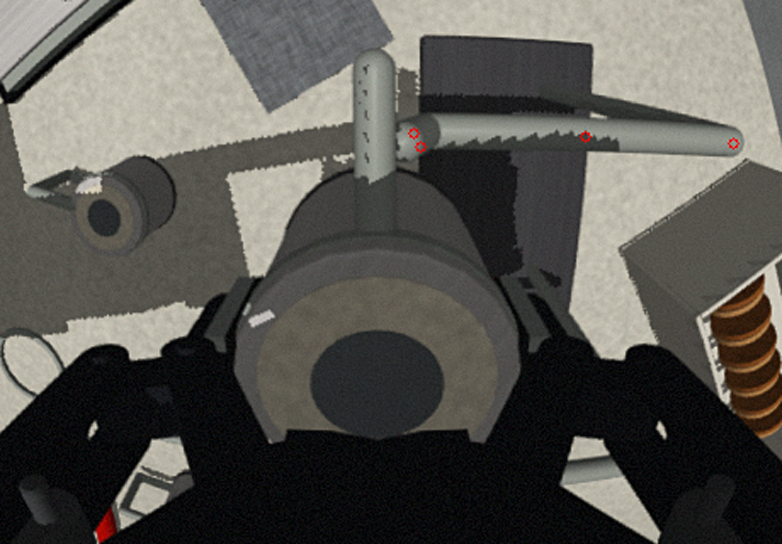

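Request:
servo_tool(plan=[0, 0, 0, 0.7, -0.35, 0, 6, 0, 0, 0, 1.4, -0.7, 0, 6, 0, 0, 0, 2.1, -1.05, 0, 6, 0, 0, 0, 2.8, -1.4, 0, 6, 0, 0, 0, 3.5, -1.75, 0, 6, 0, 0, 0, 4.3, -2.15, 0, 6, 0, 0, 0, 4.3, -2.15, 0, 6, 0, 0, 0, 4.3, -2.15, 0, 6])

```text
clock: 31.87
position: [670.2, -113.0, 388.2]
eef_rot: [-180.0, 0.0, 63.2]
contact_force: [0.2, -0.4, -4.6]
finger_gap: 65.1
finger_force: 68.3
```

Request:
servo_tool(plan=[0, 0, 0, 0, 0, -0.6, 6, 0, 0, 0, 0, 0, -1.2, 6, 0, 0, 0, 0, 0, -1.8, 6, 0, 0, 0, 0, 0, -2.3, 6, 0, 0, 0, 0, 0, -2.4, 6, 0, 0, 0, 0, 0, -2.4, 6])

```text
clock: 32.37
position: [669.6, -112.5, 364.3]
eef_rot: [-180.0, 0.0, 63.2]
contact_force: [0.8, 0.1, -2.8]
finger_gap: 64.7
finger_force: 68.7
```

Request:
servo_tool(plan=[0, 0, 0, 0, 0, -0.2, 6, 0, 0, 0, 0, 0, -0.3, 6, 0, 0, 0, 0, 0, -0.3, 7, 0, 0, 0, 0, 0, -0.3, 8.5, 0, 0, 0, 0, 0, -0.3, 8.5, 0, 0, 0, 0, 0, -0.3, 8.5, 0, 0, 0, 0, 0, -0.3, 8.5, 0, 0, 0, 0, 0, -0.3, 8.5, 0, 0, 0, 0, 0, -0.3, 8.5, 0, 0, 0, 0, 0, -0.3, 8.5])

```text
clock: 33.2
position: [669.8, -112.7, 361.6]
eef_rot: [-180.0, 0.0, 63.2]
contact_force: [-0.4, 0.0, -0.1]
finger_gap: 84.9
finger_force: 0.0
```

Request:
servo_tool(plan=[0, 0, 0, 0, 0, 1, 8.5, 0, 0, 0, 0, 0, 3, 8.5, 0, 0, 0, 0, 0, 6, 8.5, 0, 0, 0, 0, 0, 9, 8.5, 0, 0, 0, 0, 0, 9, 8.5])

```text
clock: 33.62
position: [670.3, -112.7, 460.2]
eef_rot: [179.3, -0.1, 63.3]
contact_force: [0.8, -0.0, 1.9]
finger_gap: 85.0
finger_force: 0.0
```

```bash
cat >> h.py <<'E'
def proj(cam,X):
    k=calibration(cam);x=k["R"]@np.array(X,float)+k["t"];return np.array([k["fx"]*x[0]/x[2]+k["cx"],k["fy"]*x[1]/x[2]+k["cy"]])
E
python3 - <<'E'
from h import *
s=state();print(s["position"],s["contact_force"],s["finger_gap"],s["qpos"])
b=grab_frame("scene");cv2.imwrite("pics/s2.png",b);w=grab_frame("wrist");cv2.imwrite("pics/w12.png",w)
b0=cv2.imread("pics/scene0.png")
print("expected cup in scene",proj("scene",(693,-71,167)),proj("scene",(693,-71,16)))
d=cv2.absdiff(b,b0).max(2)
g=cv2.cvtColor(b,cv2.COLOR_BGR2GRAY)
print(g[225:310:5,270:345:5]);print((d[225:310:5,270:345:5]>35).astype(int))
E
```

```text
[ 670.3 -112.7  460.2] [ 0.8 -0.   1.9] 84.99303681435966 [-18.9  26.9  62.7  -0.   89.7   7.8]
expected cup in scene [306.6 257.2] [306.9 282.8]
[[115 115  44  58  79  99 218 219 222 221 219 219 197 172  28]
 [118 115  40  53  38 114 219 221 214 223 224 219 221  67 167]
 [115 114  36  37  74 218 216 216 183 220 218 219 218 216 102]
 [113 116  42  36  75 127 219 208 193 216 218 220 158 136  88]
 [115 116 112  35  95 102 180 148 180 214 150 134  72  43  53]
 [109 114 130  66 115  93  99 159 132 136 138 143 133  35  69]
 [217 214 115  73 110 106 112 135 100 112 135 138 135  75  77]
 [216 220 115 110  99 112 111 146 161 126 138 138 132  71  30]
 [219 220 217 160 107 108 109 141 143 136 136 138 141  99  77]
 [219 217 217 221 221 111 107 143 180 184 136 140 157 213 124]
 [219 216 220 115 115 117 213 103 220 217 179 215 217 218 216]
 [ 86  89  84  46  50  51  48  87  77  94 198 218 220 215 217]
 [ 87  87  49  50  51  49  51  80  51  88 216 219 220 220 219]
 [ 48  46  49  50  51  51  49  80  49  88 217 219 218 217 219]
 [ 47  47  48  47  52  49  49  80  91  89 217 222 219 217 216]
 [ 50  50  49  48  49  47  47  81  94  89 219 217 220 208 130]
 [ 46  52  55  47  51  46  53  63  93  94 220 218 219 187 104]]
[[1 1 1 1 1 0 1 0 0 0 0 0 0 0 0]
 [1 1 1 1 1 1 0 0 0 0 0 0 0 0 0]
 [1 1 1 1 1 0 0 0 0 0 0 0 0 0 0]
 [1 1 1 1 1 1 0 0 0 0 0 0 0 0 0]
 [1 1 1 1 1 1 0 1 0 0 0 0 0 0 0]
 [1 1 1 1 1 1 1 0 0 0 0 0 0 0 0]
 [0 0 1 1 1 1 1 1 1 0 0 0 0 0 0]
 [0 0 1 1 1 1 1 0 0 0 0 0 0 0 0]
 [0 0 0 1 1 1 1 0 1 0 0 0 0 0 0]
 [0 0 0 0 0 1 1 0 0 0 0 0 0 0 0]
 [0 0 0 1 1 1 0 0 0 0 0 0 0 0 0]
 [0 0 0 1 1 0 1 0 0 0 0 0 0 0 0]
 [0 0 1 1 1 1 1 0 1 0 0 0 0 0 0]
 [1 1 1 1 1 1 1 0 1 0 0 0 0 0 0]
 [1 1 1 1 1 1 1 0 0 0 0 0 0 0 0]
 [1 1 1 1 1 1 1 0 0 0 0 0 0 0 0]
 [1 1 0 1 1 1 1 0 0 0 0 0 0 0 0]]
```

Request:
servo_tool(plan=[0, 0, 0.12, -3.5, 2, 0, 8.5, 0, 0, 0.24, -7, 4, 0, 8.5, 0, 0, 0.36, -10.5, 6, 0, 8.5, 0, 0, 0.48, -14, 8, 0, 8.5, 0, 0, 0.6, -17.5, 10, -3, 8.5, 0, 0, 0.72, -21.5, 11.3, -6, 8.5, 0, 0, 0.84, -21.5, 11.3, -9, 8.5, 0, 0, 0.96, -21.5, 11.3, -12, 8.5, 0, 0, 1.08, -21.5, 11.3, -13, 8.5, 0, 0, 1.2, -21.5, 11.3, -13, 8.5, 0, 0, 1.32, -21.5, 11.3, -13, 8.5, 0, 0, 1.34, -21.5, 11.3, -13, 8.5])

```text
clock: 34.72
position: [454.1, 0.5, 320.5]
eef_rot: [-179.9, -0.1, 140.3]
contact_force: [-0.7, -0.5, 0.4]
finger_gap: 85.1
finger_force: 0.0
```

```bash
cat >> h.py <<'E'
def wproj(X,P,O):
    from scipy.spatial.transform import Rotation as Ro
    k=calibration("wrist");R=Ro.from_euler("xyz",O,degrees=True).as_matrix();T=k["T_tool_cam"]
    x=T[:3,:3].T@(R.T@(np.array(X)-P)-T[:3,3]);r=np.hypot(x[0],x[1]);th=np.arctan2(r,x[2]);return np.array([k["cx"],k["cy"]])+k["fx"]*th*x[:2]/r
def cupfind(X,name,z=64,lo=75):
    s=state();P,O=s["position"],s["eef_rot"];w=grab_frame("wrist");cv2.imwrite(f"pics/{name}.png",w)
    q=wproj(np.r_[X[:2],z],P,O);print("pose",P,O,s["contact_force"],"expect",q)
    for l in(55,65,75,90): print(l,badge(w,q,z,60,P,O,l))
    return w,P,O
def handle(w,P,O,C,z=55):
    "brightness on rings about the cup axis at handle height, as seen by the camera, per 4 degrees"
    g=cv2.GaussianBlur(cv2.cvtColor(w,cv2.COLOR_BGR2GRAY),(3,3),0)
    out={}
    for a in range(0,360,4):
        v=[]
        for r in(44,50,56):
            q=wproj([C[0]+r*np.cos(np.radians(a)),C[1]+r*np.sin(np.radians(a)),68-4],P,O).round().astype(int)
            v.append(int(g[q[1],q[0]]) if 0<=q[0]<640 and 0<=q[1]<400 else -1)
        out[a]=v
    return out
E
python3 - <<'E'
from h import *
w,P,O=cupfind((455,0),"w13")
b=grab_frame("scene");b0=cv2.imread("pics/scene0.png");cv2.imwrite("pics/s3.png",b)
d=(cv2.absdiff(b,b0).max(2)>35)
print(d[225:315:5,255:345:5].astype(int))
E
```

```text
pose [454.1   0.5 320.5] [-179.9   -0.1  140.3] [-0.7 -0.5  0.4] expect [322.8 209.6]
55 [(array([304.2, 202.7]), array([ 61,  47, 852], dtype=int32), array([441.9,  -7.4,  64. ])), (array([294.4, 240.5]), array([ 32,  30, 712], dtype=int32), array([460.5, -33.7,  64. ]))]
65 [(array([301.9, 206. ]), array([  72,   69, 1328], dtype=int32), array([442.7, -10.4,  64. ])), (array([294.5, 240.5]), array([ 32,  30, 765], dtype=int32), array([460.6, -33.6,  64. ]))]
75 [(array([294.3, 240.5]), array([ 37,  32, 848], dtype=int32), array([460.5, -33.8,  64. ]))]
90 []
[[1 1 1 0 1 1 1 1 0 0 1 1 0 0 0 0 0 0]
 [1 0 1 0 1 1 1 1 1 1 1 1 1 0 0 0 0 0]
 [1 0 0 0 1 1 1 1 1 1 1 0 0 0 0 0 0 0]
 [0 0 0 0 1 1 1 1 1 1 1 0 0 0 0 0 0 0]
 [0 0 0 0 1 0 0 0 1 0 1 0 0 0 0 0 0 0]
 [0 0 0 0 0 0 1 0 1 1 0 0 0 0 0 0 0 0]
 [0 0 0 0 0 1 1 1 1 1 1 1 0 0 0 0 0 0]
 [0 0 0 0 0 0 1 1 1 1 0 0 0 0 0 0 0 0]
 [0 0 0 0 0 0 1 1 1 1 0 1 0 0 0 0 0 0]
 [0 0 0 0 0 0 0 0 1 1 0 0 0 0 0 0 0 0]
 [0 0 0 0 0 0 0 0 0 0 0 0 0 0 0 0 0 0]
 [0 0 0 0 0 0 1 1 1 1 0 0 0 0 0 0 0 0]
 [0 0 0 0 0 1 1 1 1 1 0 0 0 0 0 0 0 0]
 [0 0 0 0 0 1 1 1 1 1 0 0 0 0 0 0 0 0]
 [0 0 0 0 0 1 1 1 1 1 0 0 0 0 0 0 0 0]
 [0 0 0 0 0 0 0 0 0 0 0 0 0 0 0 0 0 0]
 [0 0 0 0 0 0 0 0 0 0 0 0 0 0 0 0 0 0]
 [0 0 0 0 0 0 0 0 0 0 0 0 0 0 0 0 0 0]]
```

```bash
python3 - <<'E'
from h import *
w=cv2.imread("pics/w13.png");P=np.array([454.1,.5,320.5]);O=[-179.9,-.1,140.3]
g=cv2.cvtColor(w,cv2.COLOR_BGR2GRAY)
hsv=cv2.cvtColor(w,cv2.COLOR_BGR2HSV)
C=(460.5,-33.7)
for a in range(0,360,6):
    row=[]
    for r in(36,42,48,54,60):
        q=wproj([C[0]+r*np.cos(np.radians(a)),C[1]+r*np.sin(np.radians(a)),60],P,O).round().astype(int)
        row.append(int(g[q[1],q[0]]))
    print(a,row,end="; " if a%12==0 else "\n")
E
```

```text
0 [71, 158, 156, 160, 159]; 6 [72, 164, 160, 159, 167]
12 [68, 100, 166, 161, 162]; 18 [72, 65, 157, 167, 161]
24 [64, 68, 121, 168, 155]; 30 [66, 73, 74, 173, 163]
36 [72, 73, 69, 65, 110]; 42 [64, 69, 69, 74, 71]
48 [75, 70, 68, 69, 72]; 54 [72, 76, 76, 73, 67]
60 [70, 66, 68, 71, 77]; 66 [70, 70, 72, 72, 70]
72 [64, 75, 75, 72, 68]; 78 [72, 76, 73, 64, 72]
84 [65, 75, 70, 69, 74]; 90 [79, 78, 74, 72, 74]
96 [42, 76, 72, 77, 76]; 102 [53, 69, 74, 75, 71]
108 [45, 77, 78, 69, 72]; 114 [52, 68, 72, 75, 72]
120 [52, 39, 70, 167, 68]; 126 [58, 38, 77, 164, 163]
132 [46, 70, 56, 59, 51]; 138 [55, 132, 136, 132, 132]
144 [52, 67, 169, 155, 172]; 150 [56, 163, 161, 162, 168]
156 [47, 166, 174, 156, 162]; 162 [19, 171, 164, 170, 166]
168 [69, 150, 164, 166, 160]; 174 [69, 77, 167, 168, 154]
180 [73, 104, 164, 167, 171]; 186 [73, 74, 71, 162, 155]
192 [75, 72, 74, 72, 67]; 198 [66, 68, 71, 80, 76]
204 [62, 75, 69, 72, 72]; 210 [74, 69, 71, 70, 162]
216 [74, 70, 61, 156, 170]; 222 [67, 73, 156, 163, 164]
228 [73, 65, 163, 163, 163]; 234 [69, 168, 169, 161, 162]
240 [64, 163, 161, 161, 101]; 246 [68, 164, 167, 155, 9]
252 [66, 170, 155, 162, 2]; 258 [67, 164, 155, 155, 151]
264 [73, 157, 165, 159, 157]; 270 [71, 165, 163, 158, 155]
276 [74, 161, 152, 153, 164]; 282 [81, 66, 149, 160, 163]
288 [73, 69, 173, 158, 159]; 294 [69, 70, 139, 165, 157]
300 [69, 71, 68, 167, 154]; 306 [74, 73, 77, 164, 153]
312 [75, 67, 63, 153, 156]; 318 [65, 102, 164, 153, 160]
324 [72, 161, 167, 158, 161]; 330 [66, 161, 160, 158, 155]
336 [72, 163, 158, 158, 154]; 342 [67, 164, 162, 159, 156]
348 [73, 154, 159, 157, 166]; 354 [67, 153, 162, 164, 152]
```

Request:
servo_tool(plan=[0, 0, -0.05, 0.65, -3.4, -2, 8.5, 0, 0, -0.05, 0.65, -3.4, -4, 8.5, 0, 0, -0.05, 0.65, -3.4, -6, 8.5, 0, 0, -0.05, 0.65, -3.4, -8, 8.5, 0, 0, -0.05, 0.65, -3.4, -8, 8.5, 0, 0, -0.05, 0.65, -3.4, -8, 8.5])

```text
clock: 35.32
position: [460.9, -33.6, 241.1]
eef_rot: [-179.9, -0.1, 137.0]
contact_force: [0.7, -0.2, 0.7]
finger_gap: 84.8
finger_force: 0.0
```

```bash
python3 - <<'E'
from h import *
w,P,O=cupfind((460.5,-33.7),"w14")
E
```

```text
pose [460.9 -33.6 241.1] [-179.9   -0.1  137. ] [ 0.7 -0.2  0.7] expect [322.2 253.6]
55 [(array([322.2, 253.4]), array([  48,   44, 1637], dtype=int32), array([460.4, -33.6,  64. ]))]
65 [(array([322.1, 253.4]), array([  49,   44, 1715], dtype=int32), array([460.4, -33.6,  64. ]))]
75 [(array([322.2, 253.5]), array([  51,   46, 1822], dtype=int32), array([460.5, -33.7,  64. ]))]
90 []
```

Request:
servo_tool(plan=[0, 0, 0, 0, 0, -2.5, 8.5, 0, 0, 0, 0, 0, -4.5, 8.5, 0, 0, 0, 0, 0, -5.1, 8.5, 0, 0, 0, 0, 0, -5.1, 8.5, 0, 0, 0, 0, 0, -5.1, 6, 0, 0, 0, 0, 0, -5.1, 5, 0, 0, 0, 0, 0, -5.1, 5, 0, 0, 0, 0, 0, -5.1, 5, 0, 0, 0, 0, 0, -5.1, 5, 0, 0, 0, 0, 0, -5.1, 5, 0, 0, 0, 0, 0, -5.1, 5, 0, 0, 0, 0, 0, -5.1, 5])

```text
clock: 36.37
position: [462.1, -33.8, 192.4]
eef_rot: [179.9, 0.2, 137.2]
contact_force: [-0.4, 1.1, 5.3]
finger_gap: 54.9
finger_force: 62.7
```

Request:
servo_tool(plan=[0, 0, 0, 0, 0, 3, 5, 0, 0, 0, 0, 0, 7, 5, 0, 0, 0, 0, 0, 11, 5, 0, 0, 0, 0, 0, 15, 5, 0, 0, -0.12, 1, -2.5, 18, 5, 0, 0, -0.24, 2, -5, 19.1, 5, 0, 0, -0.36, 3, -7.5, 19.1, 5, 0, 0, -0.48, 4, -10, 19.1, 5, 0, 0, -0.6, 5, -12.5, 19.1, 5, 0, 0, -0.72, 6, -14.35, 19.1, 5, 0, 0, -0.84, 6, -14.35, 19.1, 5, 0, 0, -0.96, 6, -14.35, 19.1, 5])

```text
clock: 37.37
position: [521.4, -178.5, 382.0]
eef_rot: [180.0, 0.0, 81.7]
contact_force: [-0.1, 1.1, -3.4]
finger_gap: 54.9
finger_force: 64.6
```

Request:
servo_tool(plan=[0, 0, -0.12, 0, 0, 0, 5, 0, 0, -0.24, 0, 0, 0, 5, 0, 0, -0.325, 0, 0, 0, 5, 0, 0, -0.325, 0, 0, 0, 5, 0, 0, -0.325, 0, 0, 0, 5, 0, 0, -0.325, 0, 0, 0, 5])

```text
clock: 37.87
position: [521.2, -177.0, 382.0]
eef_rot: [180.0, 0.0, 63.7]
contact_force: [-0.6, 0.0, -2.4]
finger_gap: 55.0
finger_force: 64.6
```

Request:
servo_tool(plan=[0, 0, 0, 0.9, -0.45, -0.1, 5, 0, 0, 0, 1.8, -0.9, -0.1, 5, 0, 0, 0, 2.7, -1.35, -0.1, 5, 0, 0, 0, 3.6, -1.8, -0.1, 5, 0, 0, 0, 4.5, -2.25, -0.1, 5, 0, 0, 0, 5.2, -2.6, -0.1, 5, 0, 0, 0, 5.9, -2.95, -0.1, 5, 0, 0, 0, 6.6, -3.3, -0.1, 5, 0, 0, 0, 7.4, -3.7, -0.1, 5, 0, 0, 0, 8.4, -4.2, -0.1, 5, 0, 0, 0, 9.4, -4.7, -0.1, 5, 0, 0, 0, 9.4, -4.7, -0.1, 5])

```text
clock: 38.87
position: [616.9, -225.2, 380.4]
eef_rot: [179.9, 0.0, 63.5]
contact_force: [0.1, 0.0, -2.7]
finger_gap: 55.0
finger_force: 64.6
```

Request:
servo_tool(plan=[0, 0, 0, 0, 0, -0.6, 5, 0, 0, 0, 0, 0, -1.2, 5, 0, 0, 0, 0, 0, -1.8, 5, 0, 0, 0, 0, 0, -2.3, 5, 0, 0, 0, 0, 0, -2.4, 5, 0, 0, 0, 0, 0, -2.4, 5])

```text
clock: 39.37
position: [615.0, -223.9, 356.7]
eef_rot: [-180.0, -0.0, 63.5]
contact_force: [-0.0, 0.1, -1.4]
finger_gap: 54.8
finger_force: 65.2
```

Request:
servo_tool(plan=[0, 0, 0, 0, 0, -0.2, 5, 0, 0, 0, 0, 0, -0.3, 5, 0, 0, 0, 0, 0, -0.3, 7, 0, 0, 0, 0, 0, -0.3, 8.5, 0, 0, 0, 0, 0, -0.3, 8.5, 0, 0, 0, 0, 0, -0.3, 8.5, 0, 0, 0, 0, 0, -0.3, 8.5, 0, 0, 0, 0, 0, -0.3, 8.5, 0, 0, 0, 0, 0, 2, 8.5, 0, 0, 0, 0, 0, 5, 8.5, 0, 0, 0, 0, 0, 9, 8.5, 0, 0, 0, 0, 0, 10, 8.5])

```text
clock: 40.37
position: [615.8, -224.3, 463.5]
eef_rot: [179.5, 0.0, 63.5]
contact_force: [1.3, -0.8, 1.2]
finger_gap: 85.2
finger_force: 0.0
```

Request:
servo_tool(plan=[0, 0, 0.12, -4, 0, 0, 8.5, 0, 0, 0.24, -8, 0, 0, 8.5, 0, 0, 0.36, -12, 0, 0, 8.5, 0, 0, 0.48, -16, 0, 0, 8.5, 0, 0, 0.6, -18.8, -0.1, -3, 8.5, 0, 0, 0.72, -18.8, -0.1, -6, 8.5, 0, 0, 0.84, -18.8, -0.1, -9, 8.5, 0, 0, 0.96, -18.8, -0.1, -12, 8.5, 0, 0, 1.08, -18.8, -0.1, -14, 8.5, 0, 0, 1.2, -18.8, -0.1, -14, 8.5, 0, 0, 1.32, -18.8, -0.1, -14, 8.5, 0, 0, 1.39, -18.8, -0.1, -14, 8.5])

```text
clock: 41.37
position: [427.3, -225.2, 316.2]
eef_rot: [180.0, -0.0, 143.5]
contact_force: [0.5, -0.3, 0.2]
finger_gap: 85.1
finger_force: 0.0
```

```bash
cat >> h.py <<'E'
def rings(w,P,O,C,a0,a1,z=60,step=3):
    g=cv2.cvtColor(w,cv2.COLOR_BGR2GRAY)
    for a in range(a0,a1,step):
        q=[wproj([C[0]+r*np.cos(np.radians(a)),C[1]+r*np.sin(np.radians(a)),z],P,O).round().astype(int) for r in(42,48,54,60)]
        print(a,[int(g[k[1],k[0]]) if 0<=k[0]<640 and 0<=k[1]<400 else -1 for k in q],end="; ")
E
python3 - <<'E'
from h import *
w,P,O=cupfind((428.3,-225.5),"w15")
r=[b for b in badge(w,wproj([428.3,-225.5,64],P,O),64,60,P,O,65)]
if r: rings(w,P,O,r[0][2],100,190)
b=grab_frame("scene");b0=cv2.imread("pics/scene0.png")
d=(cv2.absdiff(b,b0).max(2)>35);print()
for i in range(225,310,5): print("".join(".#"[int(x)] for x in d[i,215:330:4]))
print(proj("scene",(636,-186,167)))
E
```

```text
pose [ 427.3 -225.2  316.2] [180.   -0.  143.5] [ 0.5 -0.3  0.2] expect [322.6 210.8]
55 [(array([321.1, 214.1]), array([ 35,  33, 882], dtype=int32), array([ 429.7, -227.9,   64. ])), (array([335.7, 173.2]), array([ 24,  22, 184], dtype=int32), array([ 410.9, -200.9,   64. ])), (array([304.1, 174.5]), array([ 23,  23, 176], dtype=int32), array([ 398.1, -219.9,   64. ]))]
65 [(array([320.4, 214.3]), array([  45,   48, 1174], dtype=int32), array([ 429.5, -228.4,   64. ])), (array([336. , 173.7]), array([ 25,  24, 219], dtype=int32), array([ 411.4, -200.9,   64. ]))]
75 [(array([336. , 173.9]), array([ 26,  25, 260], dtype=int32), array([ 411.5, -201. ,   64. ]))]
90 []
100 [62, 54, 53, 58]; 103 [58, 57, 64, 59]; 106 [139, 59, 63, 63]; 109 [139, 122, 58, 64]; 112 [140, 145, 58, 58]; 115 [143, 136, 148, 52]; 118 [145, 146, 145, 138]; 121 [141, 148, 146, 133]; 124 [141, 138, 135, 142]; 127 [144, 143, 138, 141]; 130 [141, 137, 139, 135]; 133 [136, 144, 137, 133]; 136 [138, 143, 144, 138]; 139 [95, 125, 142, 140]; 142 [108, 99, 100, 83]; 145 [119, 115, 115, 119]; 148 [97, 88, 85, 80]; 151 
[... 156 characters left out ...]
[142, 141, 138, 139]; 172 [143, 137, 136, 139]; 175 [141, 137, 138, 141]; 178 [138, 133, 133, 139]; 181 [141, 137, 144, 142]; 184 [136, 139, 138, 54]; 187 [143, 143, 132, 56]; 
.#####....####.....####......
######..######...............
........#.##.................
##.....#.....................
###..####.#.#................
#######...#...##....###.#....
#######........#...##........
..####....##...#...###..###..
...........####....####.###..
.....................##.###..
.............................
..............##....##..#....
..........#..#.#...###..##...
..........#..#.....###..##...
....................##..##...
.............................
.............................
[260.5 255.6]
```

Request:
servo_tool(plan=[0, 0, 0.03, 0.2, -0.25, -2, 8.5, 0, 0, 0.03, 0.2, -0.25, -4, 8.5, 0, 0, 0.03, 0.2, -0.25, -6, 8.5, 0, 0, 0.03, 0.2, -0.25, -7.5, 8.5, 0, 0, 0.03, 0.2, -0.25, -7.5, 8.5, 0, 0, 0.03, 0.2, -0.25, -7.5, 8.5])

```text
clock: 41.97
position: [429.2, -227.6, 241.4]
eef_rot: [180.0, -0.1, 144.8]
contact_force: [-0.9, -0.6, 0.5]
finger_gap: 85.2
finger_force: 0.0
```

```bash
python3 - <<'E'
from h import *
w,P,O=cupfind((429.6,-228),"w16")
E
```

```text
pose [ 429.2 -227.6  241.4] [180.   -0.1 144.8] [-0.9 -0.6  0.5] expect [322.1 254.4]
55 [(array([322.4, 254.3]), array([  48,   44, 1656], dtype=int32), array([ 429.6, -227.8,   64. ]))]
65 [(array([322.4, 254.3]), array([  50,   46, 1752], dtype=int32), array([ 429.6, -227.8,   64. ])), (array([309.7, 243. ]), array([ 119,  123, 2630], dtype=int32), array([ 420.6, -229.4,   64. ]))]
75 []
90 []
```

Request:
servo_tool(plan=[0, 0, 0, 0, 0, -2.5, 8.5, 0, 0, 0, 0, 0, -4.5, 8.5, 0, 0, 0, 0, 0, -5.1, 8.5, 0, 0, 0, 0, 0, -5.1, 8.5, 0, 0, 0, 0, 0, -5.1, 6, 0, 0, 0, 0, 0, -5.1, 5, 0, 0, 0, 0, 0, -5.1, 5, 0, 0, 0, 0, 0, -5.1, 5, 0, 0, 0, 0, 0, -5.1, 5, 0, 0, 0, 0, 0, -5.1, 5, 0, 0, 0, 0, 0, -5.1, 5, 0, 0, 0, 0, 0, -5.1, 5])

```text
clock: 43.02
position: [429.9, -228.1, 192.4]
eef_rot: [-180.0, 0.2, 144.9]
contact_force: [0.4, 0.8, 5.4]
finger_gap: 54.7
finger_force: 62.9
```

Request:
servo_tool(plan=[0, 0, 0, 0, 0, 3, 5, 0, 0, 0, 0, 0, 7, 5, 0, 0, 0, 0, 0, 11, 5, 0, 0, -0.12, 0, 0, 15, 5, 0, 0, -0.24, 1, -2, 18, 5, 0, 0, -0.36, 2, -4, 19.1, 5, 0, 0, -0.48, 3.4, -6.5, 19.1, 5, 0, 0, -0.6, 3.4, -6.5, 19.1, 5, 0, 0, -0.72, 3.4, -6.5, 19.1, 5, 0, 0, -0.84, 3.4, -6.5, 19.1, 5, 0, 0, -0.96, 3.4, -6.5, 19.1, 5, 0, 0, -1.08, 3.4, -6.5, 19.1, 5])

```text
clock: 44.02
position: [463.0, -292.4, 381.8]
eef_rot: [-180.0, -0.0, 82.7]
contact_force: [-0.5, -0.8, -3.3]
finger_gap: 55.1
finger_force: 65.2
```

Request:
servo_tool(plan=[0, 0, -0.12, 0, 0, 0, 5, 0, 0, -0.24, 0, 0, 0, 5, 0, 0, -0.34, 0, 0, 0, 5, 0, 0, -0.34, 0, 0, 0, 5, 0, 0, -0.34, 0, 0, 0, 5, 0, 0, -0.34, 0, 0, 0, 5])

```text
clock: 44.52
position: [463.2, -292.5, 381.8]
eef_rot: [-180.0, -0.0, 63.7]
contact_force: [-0.3, -0.3, -2.5]
finger_gap: 54.9
finger_force: 65.2
```

Request:
servo_tool(plan=[0, 0, 0, 0.9, -0.45, -0.1, 5, 0, 0, 0, 1.8, -0.9, -0.1, 5, 0, 0, 0, 2.7, -1.35, -0.1, 5, 0, 0, 0, 3.6, -1.8, -0.1, 5, 0, 0, 0, 4.5, -2.25, -0.1, 5, 0, 0, 0, 5.2, -2.6, -0.1, 5, 0, 0, 0, 5.9, -2.95, -0.1, 5, 0, 0, 0, 6.6, -3.3, -0.1, 5, 0, 0, 0, 7.4, -3.7, -0.1, 5, 0, 0, 0, 8.4, -4.2, -0.1, 5, 0, 0, 0, 9.4, -4.75, -0.1, 5, 0, 0, 0, 9.4, -4.75, -0.1, 5])

```text
clock: 45.52
position: [558.9, -341.2, 380.4]
eef_rot: [179.9, 0.0, 63.5]
contact_force: [0.3, 0.4, -3.5]
finger_gap: 55.2
finger_force: 65.2
```

Request:
servo_tool(plan=[0, 0, 0, 0, 0, -0.6, 5, 0, 0, 0, 0, 0, -1.2, 5, 0, 0, 0, 0, 0, -1.8, 5, 0, 0, 0, 0, 0, -2.3, 5, 0, 0, 0, 0, 0, -2.4, 5, 0, 0, 0, 0, 0, -2.4, 5])

```text
clock: 46.02
position: [557.0, -339.9, 356.7]
eef_rot: [-180.0, -0.0, 63.5]
contact_force: [0.6, 0.0, -2.8]
finger_gap: 55.1
finger_force: 65.9
```

Request:
servo_tool(plan=[0, 0, 0, 0, 0, -0.2, 5, 0, 0, 0, 0, 0, -0.4, 5, 0, 0, 0, 0, 0, -0.4, 5, 0, 0, 0, 0, 0, -0.4, 5])

```text
clock: 46.35
position: [557.5, -340.3, 355.0]
eef_rot: [179.8, 0.0, 63.5]
contact_force: [-1.8, 0.9, 6.2]
finger_gap: 54.9
finger_force: 66.3
```

Contact is confirmed, so I'll release and raise.

Request:
servo_tool(plan=[0, 0, 0, 0, 0, 0.1, 5, 0, 0, 0, 0, 0, 0.1, 7, 0, 0, 0, 0, 0, 0.1, 8.5, 0, 0, 0, 0, 0, 0.1, 8.5, 0, 0, 0, 0, 0, 0.1, 8.5, 0, 0, 0, 0, 0, 0.1, 8.5, 0, 0, 0, 0, 0, 0.1, 8.5, 0, 0, 0, 0, 0, 0.1, 8.5, 0, 0, 0, 0, 0, 2, 8.5, 0, 0, 0, 0, 0, 5, 8.5, 0, 0, 0, 0, 0, 9, 8.5, 0, 0, 0, 0, 0, 10, 8.5])

```text
clock: 47.35
position: [557.7, -340.4, 459.4]
eef_rot: [179.5, 0.1, 63.5]
contact_force: [0.2, -1.0, 1.2]
finger_gap: 85.2
finger_force: 0.0
```

Request:
servo_tool(plan=[0, 0, 0.12, -4, 0, 0, 8.5, 0, 0, 0.24, -8, 0.5, 0, 8.5, 0, 0, 0.36, -12, 1, 0, 8.5, 0, 0, 0.48, -16, 2, 0, 8.5, 0, 0, 0.6, -20, 3, 0, 8.5, 0, 0, 0.72, -23.5, 3.7, -3, 8.5, 0, 0, 0.84, -23.5, 3.7, -6, 8.5, 0, 0, 0.96, -23.5, 3.7, -9, 8.5, 0, 0, 1.08, -23.5, 3.7, -12, 8.5, 0, 0, 1.2, -23.5, 3.7, -14, 8.5, 0, 0, 1.25, -23.5, 3.7, -14, 8.5, 0, 0, 1.25, -23.5, 3.7, -14, 8.5])

```text
clock: 48.35
position: [322.0, -302.8, 311.6]
eef_rot: [180.0, -0.1, 135.2]
contact_force: [0.4, 0.2, -0.1]
finger_gap: 85.2
finger_force: 0.0
```

```bash
python3 - <<'E'
from h import *
w,P,O=cupfind((322.8,-303),"w17")
r=[b for b in badge(w,wproj([322.8,-303,64],P,O),64,60,P,O,65)]
if r: rings(w,P,O,r[0][2],90,190)
E
```

```text
pose [ 322.  -302.8  311.6] [180.   -0.1 135.2] [ 0.4  0.2 -0.1] expect [322.6 212.9]
55 [(array([319.8, 215. ]), array([ 35,  33, 929], dtype=int32), array([ 322.5, -305.6,   64. ])), (array([335.7, 173.7]), array([ 25,  23, 205], dtype=int32), array([ 308.6, -275.8,   64. ])), (array([303.6, 173.8]), array([ 22,  21, 166], dtype=int32), array([ 292.6, -292.1,   64. ]))]
65 [(array([335.6, 174. ]), array([ 26,  24, 240], dtype=int32), array([ 308.7, -276. ,   64. ])), (array([303.6, 174.1]), array([ 23,  22, 201], dtype=int32), array([ 292.7, -292.2,   64. ]))]
75 [(array([335.6, 174.3]), array([ 27,  25, 282], dtype=int32), array([ 308.8, -276.2,   64. ])), (array([304. , 174.3]), array([ 24,  24, 239], dtype=int32), array([ 293. , -292.2,   64. ]))]
90 []
90 [134, 101, 62, 59]; 93 [141, 56, 58, 54]; 96 [139, 59, 60, 53]; 99 [133, 59, 58, 59]; 102 [115, 56, 57, 59]; 105 [51, 60, 60, 57]; 108 [59, 58, 62, 56]; 111 [53, 55, 50, 53]; 114 [57, 55, 58, 60]; 117 [55, 56, 56, 54]; 120 [60, 58, 55, 61]; 123 [58, 60, 63, 53]; 126 [56, 59, 58, 54]; 129 [59, 57, 58, 55]; 132 [60, 56, 58, 55]; 135 [54, 52, 57, 57]; 138 [78, 57, 56, 58]; 141 [67, 53, 57, 53]; 144 [81, 54, 56, 54]; 147 [135, 53, 59, 55]; 150 [136, 58, 58, 54]; 153 [140, 53, 58, 54]; 156 [142, 55, 58, 58]; 159 [133, 140, 56, 49]; 162 [130, 137, 57, 61]; 165 [128, 133, 51, 59]; 168 [122, 139, 58, 53]; 171 [132, 101, 56, 64]; 174 [140, 57, 55, 54]; 177 [131, 51, 57, 83]; 180 [112, 57, 58, 137]; 183 [56, 53, 59, 136]; 186 [52, 53, 53, 144]; 189 [56, 55, 90, 135];
```

```bash
python3 - <<'E'
from h import *
s=state();w=cv2.imread("pics/w17.png")
rings(w,s["position"],s["eef_rot"],(322.5,-305.4),110,165)
E
```

```text
110 [138, 141, 133, 134]; 113 [145, 132, 137, 138]; 116 [135, 132, 132, 141]; 119 [137, 137, 143, 134]; 122 [139, 135, 131, 130]; 125 [134, 133, 134, 133]; 128 [135, 127, 123, 121]; 131 [75, 103, 139, 129]; 134 [107, 95, 92, 95]; 137 [106, 111, 117, 98]; 140 [81, 85, 78, 77]; 143 [109, 136, 132, 133]; 146 [128, 130, 127, 142]; 149 [129, 137, 124, 133]; 152 [131, 134, 133, 132]; 155 [135, 125, 137, 55]; 158 [139, 131, 139, 56]; 161 [133, 127, 49, 54]; 164 [131, 83, 58, 56];
```

Request:
servo_tool(plan=[0, 0, 0, 0.1, -0.25, -2, 8.5, 0, 0, 0, 0.1, -0.25, -4, 8.5, 0, 0, 0, 0.1, -0.25, -6, 8.5, 0, 0, 0, 0.1, -0.25, -7, 8.5, 0, 0, 0, 0.1, -0.25, -7, 8.5, 0, 0, 0, 0.1, -0.25, -7, 8.5])

```text
clock: 48.9
position: [323.6, -306.0, 243.3]
eef_rot: [-180.0, 0.0, 135.1]
contact_force: [0.1, 0.8, -0.2]
finger_gap: 85.0
finger_force: 0.0
```

```bash
python3 - <<'E'
from h import *
w,P,O=cupfind((322.5,-305.4),"w18")
rings(w,P,O,(322.5,-305.4),115,160)
E
```

```text
pose [ 323.6 -306.   243.3] [-180.     0.   135.1] [ 0.1  0.8 -0.2] expect [321.9 249.1]
55 [(array([321.7, 249. ]), array([  48,   44, 1658], dtype=int32), array([ 322.4, -305.4,   64. ]))]
65 [(array([321.6, 249.1]), array([  50,   45, 1764], dtype=int32), array([ 322.4, -305.5,   64. ]))]
75 []
90 []
115 [152, 155, 146, 69]; 118 [151, 144, 153, 77]; 121 [154, 157, 158, 66]; 124 [151, 146, 153, 58]; 127 [140, 151, 146, 69]; 130 [91, 157, 150, 58]; 133 [107, 106, 95, 49]; 136 [122, 124, 133, 47]; 139 [101, 97, 102, 52]; 142 [85, 148, 145, 63]; 145 [156, 142, 138, 142]; 148 [150, 148, 144, 147]; 151 [156, 145, 153, 147]; 154 [147, 141, 151, 59]; 157 [137, 149, 139, 62];
```

Handle at about 136°. I'll align, descend and grip.

Request:
servo_tool(plan=[0, 0, 0.02, -0.1, 0.05, -2.5, 8.5, 0, 0, 0.02, -0.1, 0.05, -4.5, 8.5, 0, 0, 0.02, -0.1, 0.05, -5.3, 8.5, 0, 0, 0.02, -0.1, 0.05, -5.3, 8.5, 0, 0, 0.02, -0.1, 0.05, -5.3, 6, 0, 0, 0.02, -0.1, 0.05, -5.3, 5, 0, 0, 0.02, -0.1, 0.05, -5.3, 5, 0, 0, 0.02, -0.1, 0.05, -5.3, 5, 0, 0, 0.02, -0.1, 0.05, -5.3, 5, 0, 0, 0.02, -0.1, 0.05, -5.3, 5, 0, 0, 0.02, -0.1, 0.05, -5.3, 5, 0, 0, 0.02, -0.1, 0.05, -5.3, 5])

```text
clock: 49.95
position: [322.7, -305.8, 191.3]
eef_rot: [-180.0, 0.2, 136.3]
contact_force: [0.1, 0.2, 5.7]
finger_gap: 54.7
finger_force: 62.8
```

Request:
servo_tool(plan=[0, 0, 0, 0, 0, 3, 5, 0, 0, 0, 0, 0, 7, 5, 0, 0, 0, 0, 0, 11, 5, 0, 0, -0.12, 0, 0, 15, 5, 0, 0, -0.24, 2, -2.5, 18, 5, 0, 0, -0.36, 4, -5, 19.1, 5, 0, 0, -0.48, 6, -7.5, 19.1, 5, 0, 0, -0.6, 8.3, -10.4, 19.1, 5, 0, 0, -0.72, 8.3, -10.4, 19.1, 5, 0, 0, -0.84, 8.3, -10.4, 19.1, 5, 0, 0, -0.96, 8.3, -10.4, 19.1, 5, 0, 0, -1.08, 8.3, -10.4, 19.1, 5])

```text
clock: 50.95
position: [405.3, -409.1, 380.8]
eef_rot: [-180.0, -0.0, 74.1]
contact_force: [-0.1, 1.7, -1.9]
finger_gap: 55.0
finger_force: 64.7
```

Request:
servo_tool(plan=[0, 0, -0.12, 0, 0, 0, 5, 0, 0, -0.19, 0, 0, 0, 5, 0, 0, -0.19, 0, 0, 0, 5, 0, 0, -0.19, 0, 0, 0, 5, 0, 0, -0.19, 0, 0, 0, 5, 0, 0, -0.19, 0, 0, 0, 5])

```text
clock: 51.45
position: [405.3, -409.1, 380.9]
eef_rot: [180.0, 0.0, 63.6]
contact_force: [-0.7, -1.2, -2.1]
finger_gap: 54.7
finger_force: 64.7
```

Request:
servo_tool(plan=[0, 0, 0, 0.9, -0.45, -0.1, 5, 0, 0, 0, 1.8, -0.9, -0.1, 5, 0, 0, 0, 2.7, -1.35, -0.1, 5, 0, 0, 0, 3.6, -1.8, -0.1, 5, 0, 0, 0, 4.5, -2.25, -0.1, 5, 0, 0, 0, 5.2, -2.6, -0.1, 5, 0, 0, 0, 5.9, -2.95, -0.1, 5, 0, 0, 0, 6.6, -3.3, -0.1, 5, 0, 0, 0, 7.4, -3.7, -0.1, 5, 0, 0, 0, 8.4, -4.2, -0.1, 5, 0, 0, 0, 9.4, -4.75, -0.1, 5, 0, 0, 0, 9.4, -4.75, -0.1, 5])

```text
clock: 52.45
position: [500.9, -457.5, 379.4]
eef_rot: [179.9, 0.0, 63.6]
contact_force: [-0.4, -0.2, -1.3]
finger_gap: 54.8
finger_force: 64.7
```

Request:
servo_tool(plan=[0, 0, 0, 0, 0, -0.6, 5, 0, 0, 0, 0, 0, -1.2, 5, 0, 0, 0, 0, 0, -1.8, 5, 0, 0, 0, 0, 0, -2.3, 5, 0, 0, 0, 0, 0, -2.6, 5, 0, 0, 0, 0, 0, -2.7, 5, 0, 0, 0, 0, 0, -2.7, 5])

```text
clock: 53.03
position: [498.8, -456.1, 354.7]
eef_rot: [180.0, 0.0, 63.5]
contact_force: [-3.8, 3.6, 8.3]
finger_gap: 55.2
finger_force: 66.1
```

Contact on the prong at about the expected height. Releasing, then retreating up and back.

Request:
servo_tool(plan=[0, 0, 0, 0, 0, 0.1, 5, 0, 0, 0, 0, 0, 0.1, 7, 0, 0, 0, 0, 0, 0.1, 8.5, 0, 0, 0, 0, 0, 0.1, 8.5, 0, 0, 0, 0, 0, 0.1, 8.5, 0, 0, 0, 0, 0, 0.1, 8.5, 0, 0, 0, 0, 0, 0.1, 8.5, 0, 0, 0, 0, 0, 0.1, 8.5, 0, 0, 0, 0, 0, 2, 8.5, 0, 0, 0, 0, 0, 5, 8.5, 0, 0, 0, 0, 0, 9, 8.5, 0, 0, 0, 0, 0, 10, 8.5])

```text
clock: 54.03
position: [499.6, -457.0, 459.6]
eef_rot: [179.5, 0.2, 63.5]
contact_force: [0.4, 0.3, 1.7]
finger_gap: 85.1
finger_force: 0.0
```

Request:
servo_tool(plan=[0, 0, 0, -4, 0, 0, 8.5, 0, 0, 0, -8, 0, 0, 8.5, 0, 0, 0, -12, 0, 0, 8.5, 0, 0, 0, -16, 0, 0, 8.5, 0, 0, 0, -20, 0, 0, 8.5, 0, 0, 0, -24, 0, 0, 8.5, 0, 0, 0, -24, 0, 0, 8.5, 0, 0, 0, -24, 0, 0, 8.5, 0, 0, 0, -24, 0, 0, 8.5, 0, 0, 0, -24, 0, 0, 8.5, 0, 0, 0, -24, 0, 0, 8.5, 0, 0, 0, -24, 0, 0, 8.5])

```text
clock: 55.03
position: [260.5, -456.5, 452.5]
eef_rot: [-180.0, -0.0, 63.6]
contact_force: [-0.0, 0.3, 0.3]
finger_gap: 85.0
finger_force: 0.0
```

```bash
python3 - <<'E'
from h import *
b=grab_frame("scene");t=grab_frame("top");b0=cv2.imread("pics/scene0.png");t0=cv2.imread("pics/top0.png")
cv2.imwrite("pics/s9.png",b);cv2.imwrite("pics/t9.png",t)
print(state()["position"])
for n,h in(("h0",(519,-418)),("h1",(577,-302)),("h2",(635,-186)),("h3",(693,-71))):print(n,proj("scene",(*h,170)).round(),proj("top",(*h,170)).round())
d=(cv2.absdiff(b,b0).max(2)>35)
for i in range(195,310,4): print(i,"".join(".#"[int(x)] for x in d[i,150:330:3]))
d=(cv2.absdiff(t,t0).max(2)>30);print("top")
for i in range(110,275,5): print(i,"".join(".#"[int(x)] for x in d[i,240:490:4]))
E
```

```text
[ 260.2 -456.5  452.5]
h0 [167. 251.] [469. 194.]
h1 [214. 253.] [433. 176.]
h2 [260. 255.] [397. 157.]
h3 [307. 257.] [362. 139.]
195 .##########.................##......####.................###
199 ..#######......####.#.....#####..#####.............##....#..
203 ..#####...#########.#..########..###...............##.......
207 ..##......#########.#.#####......#...............##.........
211 ##.##......####..###..#............###...........##.........
215 ###.........#####.##........##......#..#.......#...##.......
219 #............#.#####........##...##..###.......######.......
223 #.........###.######.........#...#######.......######.......
227 ##......###...#####.......##.....#######........###.........
231 ##....###...............#....#...####.#.....................
235 ##..#...................#######....##.......................
239 #####..##...............#######.............................
243 #####...######.....#..#..#####..............................
247 #....##########....#.#..###.......##.#####.......####.......
251 .....#.....####......######.......##.#..##......####.##
[... 2463 characters left out ...]
....................
225 .............#........#.#......#.###...#.#.....................
230 ..........#######....#.........#.......#.......................
235 ..........#.....................###....#.......................
240 ..................................#...#........................
245 ..................................##..........................#
250 ...................................##........#............#####
255 ..............................#######.......#..#......#########
260 ..........................############......##....####...######
265 ........................#######.......########...........######
270 .....................#####....####....####.......##..##########
```

Request:
servo_tool(plan=[0, 0, 0, 0, 0, 0, 8.5, 0, 0, 0, 0, 0, 0, 8.5, 0, 0, 0, 0, 0, 0, 8.5, 0, 0, 0, 0, 0, 0, 8.5, 0, 0, 0, 0, 0, 0, 8.5, 0, 0, 0, 0, 0, 0, 8.5, 0, 0, 0, 0, 0, 0, 8.5, 0, 0, 0, 0, 0, 0, 8.5, 0, 0, 0, 0, 0, 0, 8.5, 0, 0, 0, 0, 0, 0, 8.5, 0, 0, 0, 0, 0, 0, 8.5, 0, 0, 0, 0, 0, 0, 8.5])

```text
clock: 56.13
position: [259.3, -456.7, 452.7]
eef_rot: [-180.0, 0.0, 63.5]
contact_force: [-0.5, 0.0, -0.4]
finger_gap: 84.8
finger_force: 0.0
```

```bash
python3 - <<'E'
from workcell import *
print(finish_job())
E
```

```text
the job is handed in; nothing more can be done
None
```

I handed the job in at about 56 s, with no verdict returned: the badge was pressed with three full strokes, the slide is out against its stop, the lever is up, and the camera images show all four cups hanging on the stand; the arm never went near the spray can or the discs.

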